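Turn out the jug of cast arms on the cutting mat

TASK

First clear the cutting mat: put the filling knife lying on it away in its own cut-out in the foam tool tray. Then take the jug of cast arms from its sloping rest by the handle, turn it over onto the cutting mat so that it stands mouth down over all four arms, and lift it straight up to leave them in a heap on the mat. Stand the empty jug mouth down on the round cork mat and let go, without shifting anything else.

Things in the scene. Friction and masses are not known exactly. Their poses are not given: they have to be found in the camera images.
- knife_mid (a point): filling knife (wooden handle, steel blade), 170 mm long overall: handle 100 x 22 wide x 22 high, then a flat blade 70 long x 60 wide x 4 thick whose underside is level with the handle's. It lies flat on the cutting mat. The point is on the handle, 11 mm above the underside, 60 mm from the handle's free end and 110 mm from the blade's edge, near the centre of mass. x points to the blade, z up
- pocket (a point): where knife_mid lies, and its axes, when the knife is home in its cut-out in the aluminium-edged foam tool tray (232 x 190 mm, top 26 mm above the bench). The cut-out has the knife's outline with 3 mm to spare all round and is 16 mm deep, so the handle stands 6 mm proud; at this point a finger notch 40 mm long (along x) and 90 mm wide (along y) is as deep as the cut-out. x points to the blade end. Calipers lie in the cut-out next to it
- tool_tray: the tool tray, fixed, origin at the centre of its underside on the bench; the cut-out for the knife is on its +y half, the blade end to +x
- jug_mid (a point): white straight-sided jug, 124 mm diameter, 125 mm high, wall 3 mm, about 110 g, about a quarter full with the four arms (100 g more). They stay put inside while the mouth points level or up to some 30 degrees below level, then begin to slide out. The point is on its axis, half-way up. z points from base to mouth, x to the handle. It lies on its side in a sloping plywood rest, handle up, mouth 6 degrees above level; nothing holds it down
- jug_grip (a point): centre of the jug's straight handle bar, 96 mm from the jug's axis (jug x) and 65 mm from the rim plane, axes as jug_mid. The bar runs along the jug's z: 16 mm wide (jug y), 14 mm deep (jug x), 54 mm free between its two legs, 27 mm clear of the wall. Mouth down on a surface the bar is 65 mm above it
- jug_rest: plywood rest, fixed, 160 x 330 mm, two troughs 160 mm apart; the jug lies in the one on its +y side, mouth towards -x of the rest, an empty grey beaker (fixed) in the other. Open above; a stop behind the jug's base ends 19 mm below the jug's axis, and no part of the rest is higher; the beaker's top is as high as the jug's wall
- cut_mat: dark cutting mat, fixed, 240 (x) x 230 (y) x 3 mm thick; origin at the centre of its underside
- cork_mat: round cork mat, fixed, 160 mm diameter, 6 mm thick; origin at the centre of its underside
- limb1_mid (a point): grey cast arm of a figure in soft, grippy vinyl, 80 mm long, 22 to 26 mm wide, 22 mm thick, round ends, about 25 g, lying along the jug's axis inside it at the start; the point is at its centre, x along its length
- limb2_mid (a point): grey cast arm of a figure in soft, grippy vinyl, 80 mm long, 22 to 26 mm wide, 22 mm thick, round ends, about 25 g, lying along the jug's axis inside it at the start; the point is at its centre, x along its length
- limb3_mid (a point): grey cast arm of a figure in soft, grippy vinyl, 80 mm long, 22 to 26 mm wide, 22 mm thick, round ends, about 25 g, lying along the jug's axis inside it at the start; the point is at its centre, x along its length
- limb4_mid (a point): grey cast arm of a figure in soft, grippy vinyl, 80 mm long, 22 to 26 mm wide, 22 mm thick, round ends, about 25 g, lying along the jug's axis inside it at the start; the point is at its centre, x along its length
- tin: steel tin, 84 mm diameter, 95 mm high, standing; origin at the centre of its underside. Leave alone
- cast_boot: large grey cast boot, 113 mm long, 97 mm high, standing; origin under its centre. Leave alone
- glue: white bottle, 52 mm diameter, 130 mm high, standing; origin under its centre. Leave alone
- sponge_block: sanding block, 90 x 60 x 31 mm; origin under its centre. Leave alone
- knife: the filling knife, origin under its middle (25 mm from knife_mid towards the blade)
- jug: the jug, origin at the centre of its base
- limb1: the cast arm, origin on its underside, 11 mm below its centre when it lies flat and 4 mm towards the shoulder end
- limb2: the cast arm, origin on its underside, 11 mm below its centre when it lies flat and 4 mm towards the shoulder end
- limb3: the cast arm, origin on its underside, 11 mm below its centre when it lies flat and 4 mm towards the shoulder end
- limb4: the cast arm, origin on its underside, 11 mm below its centre when it lies flat and 4 mm towards the shoulder end

How it is judged (in metres and radians):
On the way, in this order (a step that is already met when the one before it is completed fails the run):
1. the filling knife lies in its cut-out, flat and let go (horizontal distance between knife_mid and pocket below 0.008 m and z of knife_mid in the frame of pocket below 0.004 m and angle between the x axis of knife_mid and the x axis of pocket, either way round below 0.08 rad and angle between knife_mid's own z axis and vertical below 0.06 rad and contact force between the fingers and knife below 0.5 N), for 0.2 s.
2. the jug stands mouth down, its whole rim on the cutting mat, with all four arms under it (angle between jug_mid's own z axis and vertical above 3.02 rad and height (world z) of jug_mid below 0.0705 m and horizontal distance between each of limb1_mid, limb2_mid, limb3_mid, limb4_mid and jug_mid below 0.06 m and height (world z) of each of limb1_mid, limb2_mid, limb3_mid, limb4_mid below 0.1 m), for 0.2 s.
3. the jug has been lifted straight up, still mouth down, its rim 55 mm or more clear of the mat and still over the arms, which stay on the mat in a heap (angle between jug_mid's own z axis and vertical above 2.9 rad and height (world z) of jug_mid above 0.12 m and horizontal distance between each of limb1_mid, limb2_mid, limb3_mid, limb4_mid and jug_mid below 0.095 m and x of limb1_mid in the frame of cut_mat between -0.12 and 0.12 m and y of limb1_mid in the frame of cut_mat between -0.115 and 0.115 m and height (world z) of each of limb1_mid, limb2_mid, limb3_mid, limb4_mid below 0.1 m and x of limb2_mid in the frame of cut_mat between -0.12 and 0.12 m and y of limb2_mid in the frame of cut_mat between -0.115 and 0.115 m and x of limb3_mid in the frame of cut_mat between -0.12 and 0.12 m and y of limb3_mid in the frame of cut_mat between -0.115 and 0.115 m and x of limb4_mid in the frame of cut_mat between -0.12 and 0.12 m and y of limb4_mid in the frame of cut_mat between -0.115 and 0.115 m).
At the end, for the whole second after the job is handed in: Knife home in its cut-out (within 8 mm, flat); all four arms on the cutting mat, each within 150 mm of every other; jug mouth down on the cork mat, its axis within 25 mm of the mat's centre, upright within 3.5 degrees; all at rest, bystanders not moved (horizontal distance between knife_mid and pocket below 0.008 m and z of knife_mid in the frame of pocket below 0.004 m and angle between the x axis of knife_mid and the x axis of pocket, either way round below 0.08 rad and angle between knife_mid's own z axis and vertical below 0.06 rad and x of limb1_mid in the frame of cut_mat between -0.12 and 0.12 m and y of limb1_mid in the frame of cut_mat between -0.115 and 0.115 m and height (world z) of each of limb1_mid, limb2_mid, limb3_mid, limb4_mid below 0.1 m and x of limb2_mid in the frame of cut_mat between -0.12 and 0.12 m and y of limb2_mid in the frame of cut_mat between -0.115 and 0.115 m and x of limb3_mid in the frame of cut_mat between -0.12 and 0.12 m and y of limb3_mid in the frame of cut_mat between -0.115 and 0.115 m and x of limb4_mid in the frame of cut_mat between -0.12 and 0.12 m and y of limb4_mid in the frame of cut_mat between -0.115 and 0.115 m and horizontal distance between each of limb2_mid, limb3_mid, limb4_mid and limb1_mid below 0.15 m and horizontal distance between each of limb3_mid, limb4_mid and limb2_mid below 0.15 m and horizontal distance between limb4_mid and limb3_mid below 0.15 m and angle between jug_mid's own z axis and vertical above 3.08 rad and horizontal distance between jug_mid and cork_mat below 0.025 m and height (world z) of jug_mid below 0.074 m and linear speed of each of jug, limb1, limb2, limb3, limb4, knife below 0.02 m/s); the robot touches nothing.
It fails at once if a bystander (tin, large cast boot, bottle or sanding block) is shifted by more than 25 mm (distance of any of tin, cast_boot, glue, sponge_block from where it was at the start of the episode above 0.025 m).
It also fails if it takes over 72 s, if anything falls off the work surface, if the arm or the gripper's body presses on something with over 40 N, if the wrist force passes 120 N, or if a joint passes its speed limit or range.

ROBOT

A 6-joint arm with a two-finger parallel gripper is mounted at the origin on the work surface. World frame = base frame: x ahead of the robot, y to its left, z up, the work surface at z = 0. Lengths are in m, angles in degrees, forces in N, time in s.
With the tool pointing down it reaches from about 0.3 to 0.75 m from the base axis. Payload 8.5 kg.
Tool frame: the origin (TCP) lies at the very end of the fingers, on their centre line; the grasp point (between the pads) lies 19 mm behind it; z points along the fingers, y is the line along which they close (so a half turn about z gives the same grasp; the last joint's range is limited). The gripper opens to 85 mm and grips with 20 to 120 N. Pads are 22 mm wide; open, the fingers measure 114 mm over their backs; the gripper's body (76 mm by 85 mm) begins 54 mm behind the grasp point. The pads swing forward as they close: fully open they stand 13 mm farther back than shut.
Start: joints at [55.903, 21.807, 74.336, -0, 83.858, -12.336], TCP at [0.204, 0.511, 0.211] pointing down, gripper open.
Joint ranges: [-178.18, 178.18], [-50.72, 133.34], [12.68, 142.11], [-81.47, 261.47], [9.98, 163.14], [-165.26, 165.26]. Speed limits (degrees/s): [136.94, 136.94, 180, 180, 180, 180].

INTERFACE

Orientations are given as a 3x3 rotation matrix whose columns are the frame's x, y, z axes.
In Python, from rig import env, optics, spotter gives the robot as it stands.
- The arm moves only by the shell command python3 -m crank 'ROWS' [FORCE]. ROWS is JSON, one flat list of numbers, 5 for each row, row after row: the finger opening in cm, from 0 to 8.54, then the shift along the tool's x, y, z in cm, then the turn about the tool's z in rad. A call has exactly 8 rows; each row shifts and turns the commanded pose from where the row before left it, along the tool's axes as they then stand; what a row does not reach is not made up. A row lasts 1/12 s, in which the tool goes at most 41.7 mm and 7.16 degrees, less where a joint would pass 70% of its speed; a pose out of reach is approached as far as the arm can. A call is refused whole if a number of a shift passes 4.17 or a number of a turn 0.125, either way. A call with a gripper value outside its range is refused whole. The fingers move at their own pace and stop on an object; FORCE is the grip in N (left out, the last holds). Time passes only in rows, so rows that do not move let the fingers close, or fill a call up. It gives the time, the measured TCP pose, the force, the opening and the grip force at its end, in the units of the state.
- env.observe(): the state, without advancing time (a new reading comes with each control period).
- optics.get_image(name): name is "side" or "top"; returns a dict with "color" (384x512x3 uint8, red, green, blue), "intrinsics" (3x3 intrinsics, pixels), "pose" (4x4, takes a point from camera to world coordinates). Camera axes: x right, y up, looking along -z (the intrinsics and any distortion apply to the point x, -y, -z); pixel columns grow to the right and rows downward; lengths in m; the calibration is good to about 2 mm. A picture is of the moment at which its call begins. There is no depth.
- env.close_job(): hands the job in; it is judged then, once.
Trained networks look in a picture, given as the dict that the camera call returned (one of the last four; its "shot" number tells which), for a name from the list of things; names that differ only in an ending like _2 or _b are one class to them, and where a whole thing is asked for, a point or a joint stands for the part that bears it (a point fixed in the world has none). Each returns a list of dicts, best first, with "score" (0 to 1); they miss things now and then, are a little off and sometimes report something else, mostly with a low value. They report only what shows in the picture. A call takes as long as a camera call.
- spotter.look_for(picture, query): "at" ([column, row] as shares, 0 to 1, of the picture: columns of its width, rows of its height, amid what is visible of it).
The state is a dict: "time_s": time; "q": joint angles; "qvel": joint speeds; "joint_efforts": joint torques, N m; "position": TCP position; "tool_rot": TCP orientation; "ft_force": force on the tool from outside, world axes, zero at the start; "wrist_torque": the same for the moment, N m; "grip_width": finger opening in m; "gripper_force": force on a finger pad.
Only numpy, scipy, OpenCV 4.12 (cv2) and the standard library are available. Lean on these libraries where they do the work, as an engineer would, in place of code of your own. Each camera call takes 0.05 s, during which the arm holds its last target. There are 200 camera calls.

## Working session

There is one attempt and no reset: what is moved stays moved. The work goes in short steps, Python scripts to look and compute and a shell command to move; the robot and the scene stay as the last step left them, time stands still between calls to the robot, and variables do not carry over. Pictures are saved under pics/ and viewed, at most 10 in all, crops included, and the job is handed in when it is done.

```bash
ls; mkdir -p pics; cat > h.py <<'E'
import numpy as np, cv2
from rig import env, optics, spotter
def ray(im,at):
    K=np.array(im["intrinsics"]);P=np.array(im["pose"]);h,w=im["color"].shape[:2]
    u,v=at[0]*w,at[1]*h
    d=np.array([(u-K[0,2])/K[0,0],-(v-K[1,2])/K[1,1],-1.]); return P[:3,3],P[:3,:3]@d
def onz(im,at,z):
    o,d=ray(im,at); return o+d*(z-o[2])/d[2]
def proj(im,p):
    K=np.array(im["intrinsics"]);P=np.array(im["pose"]);c=P[:3,:3].T@(np.asarray(p)-P[:3,3])
    return K[0,0]*c[0]/-c[2]+K[0,2],K[1,1]*-c[1]/-c[2]+K[1,2]
def tri(a,pa,b,pb):
    o1,d1=ray(a,pa);o2,d2=ray(b,pb)
    s=np.linalg.lstsq(np.c_[d1,-d2],o2-o1,rcond=None)[0]
    x,y=o1+d1*s[0],o2+d2*s[1]; return (x+y)/2,np.linalg.norm(x-y)
def save(im,n,box=None,f=1.5):
    c=im["color"][...,::-1]
    if box: c=c[box[1]:box[3],box[0]:box[2]]
    cv2.imwrite(n,cv2.resize(c,None,fx=f,fy=f,interpolation=cv2.INTER_CUBIC))
E
python3 - <<'E'
from h import *
np.set_printoptions(precision=4,suppress=True)
s=env.observe();print(s)
T=optics.get_image("top");S=optics.get_image("side")
save(T,"pics/t0.png");save(S,"pics/s0.png")
for im in(T,S): print(im["pose"],im["intrinsics"],im.get("distortion"),im.keys())
for n in "knife_mid knife pocket tool_tray jug_mid jug_grip jug jug_rest cut_mat cork_mat limb1 tin cast_boot glue sponge_block".split():
    a=spotter.look_for(T,n);b=spotter.look_for(S,n)
    f=lambda L:[(np.round(x["at"],3).tolist(),round(x["score"],2)) for x in L[:2]]
    print(n,f(a),f(b),end=" ")
    if a: print(onz(T,a[0]["at"],0.01),end=" ")
    if a and b: print(tri(T,a[0]["at"],S,b[0]["at"]))
    else: print()
E
```

```text
pics
{'time_s': 0.0, 'q': array([ 55.9032,  21.8421,  74.3854,   0.0016,  83.8585, -12.3369]), 'qvel': array([-0.0402, -0.0054,  0.0252,  0.093 , -0.0467,  0.0253]), 'joint_efforts': array([ -0.0003, -44.846 , -23.128 ,  -0.0002,   0.0047,  -0.    ]), 'position': array([0.2037, 0.5105, 0.2107]), 'tool_rot': array([[-0.9287,  0.3707, -0.0009],
       [ 0.3707,  0.9287, -0.0012],
       [ 0.0003, -0.0015, -1.    ]]), 'ft_force': array([-0.2431, -0.2966,  0.682 ]), 'wrist_torque': array([-0.0685, -0.0462,  0.0547]), 'gripper_force': 0.0, 'grip_width': 0.08564512929512472}
[[-0.0162  0.9945 -0.1036  0.4159]
 [-0.9997 -0.0145  0.0172  0.031 ]
 [ 0.0156  0.1039  0.9945  1.5782]
 [ 0.      0.      0.      1.    ]] [[441.4056   0.     258.654 ]
 [  0.     441.4056 195.3675]
 [  0.       0.       1.    ]] None dict_keys(['color', 'intrinsics', 'pose', 'shot'])
[[ 0.7496  0.3924 -0.5331 -0.0394]
 [-0.6619  0.4445 -0.6036 -0.6771]
 [ 0.0001  0.8053  0.5929  0.8127]
 [ 0.      0.      0.      1.    ]] [[433.4968   0.     253.0243]
 [  0.     433.4968 193.1072]
 [  0.       0.       1.    ]] None
[... 1565 characters left out ...]
.627, 0.582], 0.78)] [([0.559, 0.74], 0.84), ([0.654, 0.673], 0.18)] [ 0.4751 -0.2169  0.01  ] (array([ 0.4743, -0.2122,  0.0421]), np.float64(0.001189275797371289))
cast_boot [([0.524, 0.382], 0.78)] [([0.602, 0.535], 0.89), ([0.402, 0.718], 0.16)] [ 0.756  -0.0335  0.01  ] (array([ 0.751 , -0.0316,  0.027 ]), np.float64(0.0035273534957039106))
glue [([0.441, 0.675], 0.44)] [([0.328, 0.611], 0.85), ([0.657, 0.665], 0.5)] [0.355  0.1234 0.01  ] (array([0.3592, 0.1198, 0.0415]), np.float64(0.00697554343938457))
sponge_block [([0.535, 0.659], 0.76)] [([0.407, 0.724], 0.93), ([0.272, 0.475], 0.21)] [ 0.3741 -0.0474  0.01  ] (array([ 0.372 , -0.0466,  0.0011]), np.float64(0.0045505047995943885))
```

View pics/t0.png

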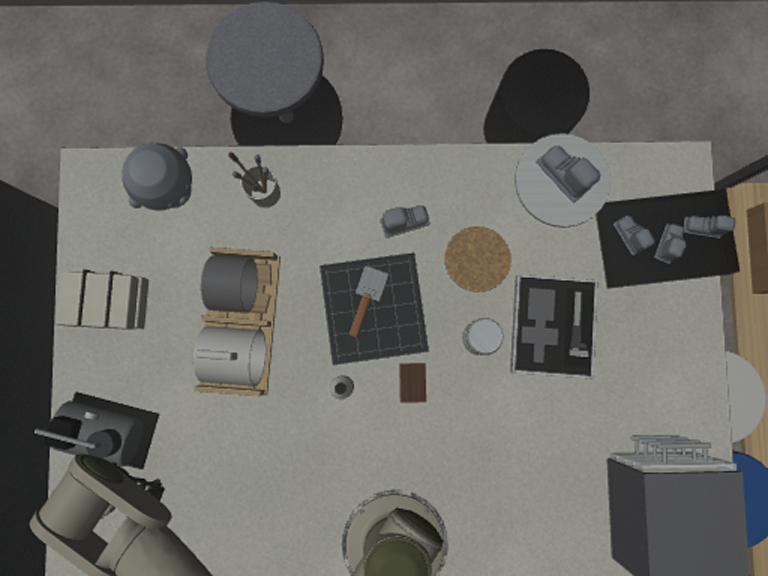

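View pics/s0.png

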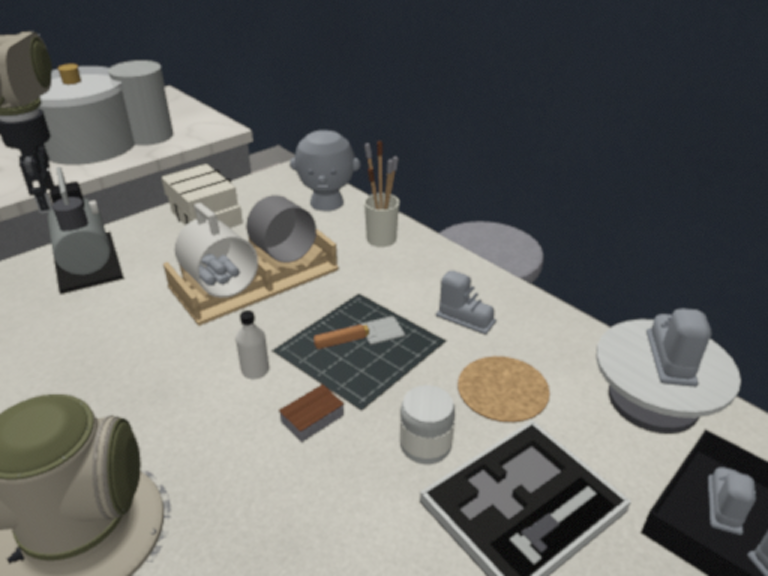

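```bash
python3 - <<'E'
from h import *
T=optics.get_image("top");S=optics.get_image("side")
np.savez("im0.npz",**{k+c:v for k,im in(("T",T),("S",S)) for c,v in(("c",im["color"]),("K",im["intrinsics"]),("P",im["pose"]))})
a=cv2.resize(T["color"][155:275,120:195],None,fx=5,fy=5,interpolation=cv2.INTER_CUBIC)
b=cv2.resize(S["color"][110:220,100:230],None,fx=3.8,fy=3.8,interpolation=cv2.INTER_CUBIC)
h=max(a.shape[0],b.shape[0])
p=lambda i:np.pad(i,((0,h-i.shape[0]),(0,0),(0,0)))
im=np.hstack([p(a[:h]),p(b)])[:600,:];print(im.shape)
im=cv2.resize(im,None,fx=min(1,800/im.shape[1]),fy=min(1,800/im.shape[1]));cv2.imwrite("pics/jug.png",im[...,::-1])
a=cv2.resize(T["color"][165:255,210:290],None,fx=4.8,fy=4.8);b=cv2.resize(T["color"][175:260,335:405],None,fx=5,fy=5)
h=max(len(a),len(b));cv2.imwrite("pics/kt.png",np.hstack([p(a),p(b)])[...,::-1])
for u,v in [(360,225),(360,205),(348,205),(385,205),(247,190),(240,212),(225,230),(275,230),(320,170)]: print((u,v),T["color"][v,u])
E
```

```text
(600, 869, 3)
(360, 225) [84 85 86]
(360, 205) [84 85 86]
(348, 205) [43 44 41]
(385, 205) [120 124 122]
(247, 190) [119 123 123]
(240, 212) [112  81  60]
(225, 230) [55 58 57]
(275, 230) [72 76 76]
(320, 170) [119  98  73]
```

View pics/jug.png

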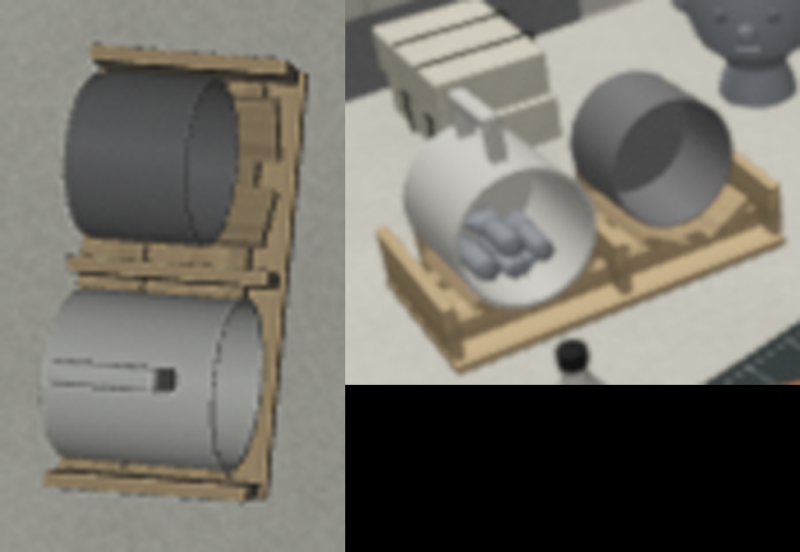

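View pics/kt.png

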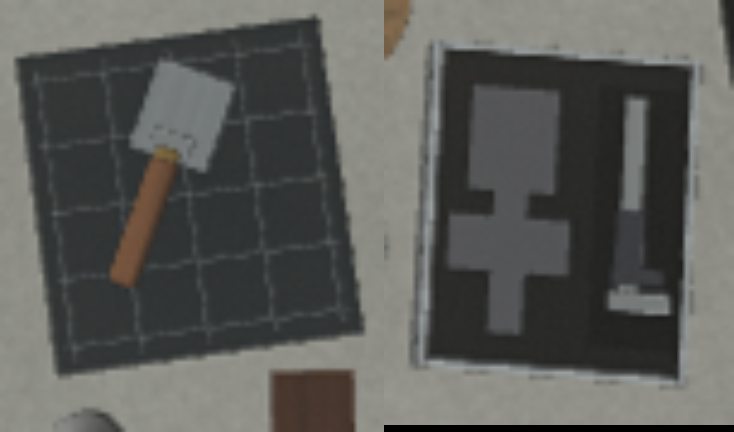

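```bash
cat > fit.py <<'E'
from h import *
from scipy.optimize import minimize
np.set_printoptions(precision=4,suppress=True)
D=np.load("im0.npz");T,S=[dict(color=D[k+"c"],intrinsics=D[k+"K"],pose=D[k+"P"]) for k in "TS"]
SS=4
def poly(im,P,mask):
    q=np.array([proj(im,p) for p in P]);q=(q+.5)*SS-.5
    cv2.fillPoly(mask,[np.round(q*16).astype(np.int32)],1,shift=4)
def blank(): return np.zeros((384*SS,512*SS),np.uint8)
def down(m): return cv2.resize(m.astype(np.float32),(512,384),interpolation=cv2.INTER_AREA)
def R2(a): return np.array([[np.cos(a),-np.sin(a)],[np.sin(a),np.cos(a)]])
def at(pts,x,y,a,z): return np.c_[np.array(pts)@R2(a).T+[x,y],np.full(len(pts),z)]
rect=lambda x0,x1,y0,y1:[(x0,y0),(x1,y0),(x1,y1),(x0,y1)]
def hull(im,P,m):
    q=np.array([proj(im,p) for p in P],np.float32);q=cv2.convexHull(((q+.5)*SS-.5).astype(np.float32))
    cv2.fillPoly(m,[np.round(q*16).astype(np.int32)],1,shift=4)
def fit(render,obs,x0,d):
    def cost(p): return sum(np.abs(render(im,p)-o).clip(0,1)[w].sum() for im,o,w in obs)
    best=None
    for k in range(2):
        sim=np.vstack([x0]+[np.array(x0)+np.eye(len(x0))[i]*d[i] for i in range(len(x0))])
        r=minimize(cost,x0,method="Nelder-Mead",options=dict(initial_simplex=sim,xatol=1e-5,fatol=1e-2,maxiter=300));x0=r.x;d=np.array(d)*-.5
    return r.x,r.fun,cost
E
cat > m1.py <<'E'
from fit import *
def win(x,y,z,im,r):
    u,v=proj(im,(x,y,z));return slice(int(v-r),int(v+r)),slice(int(u-r),int(u+r))
hole=[rect(-.063,.05,-.014,.014),rect(.037,.113,-.033,.033),rect(-.02,.02,-.045,.045)]
def rpock(im,p):
    ms=[]
    for z in(.026,.010):
        m=blank()
        for h in hole: poly(im,at(h,p[0],p[1],p[2],z),m)
        ms.append(m)
    return down(ms[0]&ms[1])
def rknife(im,p):
    m=blank()
    h=rect(-.06,.04,-.011,.011);hull(im,np.vstack([at(h,*p,.003),at(h,*p,.025)]),m)
    h=rect(.04,.11,-.03,.03);hull(im,np.vstack([at(h,*p,.003),at(h,*p,.007)]),m)
    return down(m)
def rmat(im,p):
    m=blank();poly(im,at(rect(-.12,.12,-.115,.115),*p,.003),m);return down(m)
def rcork(im,p):
    t=np.linspace(0,2*np.pi,60);m=blank()
    hull(im,np.vstack([at(np.c_[np.cos(t),np.sin(t)]*.08,p[0],p[1],0,z) for z in(0,.006)]),m);return down(m)
g=lambda im:im["color"].astype(float).mean(2)
sat=lambda im:im["color"][...,0].astype(float)-im["color"][...,2]
for k,im in (("top",T),("side",S)):
    w=win(.49,-.375,.02,im,32 if k=="top" else 55)
    G=g(im);print(k)
    o=((G-45)/(85-45)).clip(0,1) if k=="top" else ((G-30)/(90-30)).clip(0,1)
    if k=="top":
        pw=w;po=o
        w=(slice(188,246),slice(345,376))
        r=fit(rpock,[(im,o,w)],[.495,-.36,0.],[.01,.01,.05]);print("pocket",r[:2])
        K=np.array(im["intrinsics"])
    kn=np.maximum((sat(im)>25),(G>95)).astype(np.float32)
    w=win(.585,.04,.01,im,22 if k=="top" else 40)
    r=fit(rknife,[(im,kn,w)],[.58,.045,-.35],[.01,.01,.1]);print("knife",r[:2])
    co=(sat(im)>22).astype(np.float32);w=win(.655,-.205,.0,im,30 if k=="top" else 42)
    r=fit(rcork,[(im,co,w)],[.655,-.205],[.01,.01]);print("cork",r[:2])
    if k=="top":
        ma=(G<108).astype(np.float32);ma[166:215,230:262]=np.maximum(ma[166:215,230:262],1)
        w=win(.575,.03,0,im,42)
        w=(slice(165,241),slice(211,288));r=fit(rmat,[(im,ma,w)],[.575,.03,.1],[.01,.01,.05]);print("mat",r[:2])
E
python3 m1.py
```

```text
top
pocket (array([ 0.4736, -0.3514, -0.0993]), np.float64(74.34583333333333))
knife (array([ 0.5348,  0.07  , -0.3514]), np.float64(102.125))
cork (array([ 0.661 , -0.2123]), np.float64(43.6875))
mat (array([0.5456, 0.0396, 0.1267]), np.float64(257.75))
side
knife (array([ 0.5811,  0.0552, -0.31  ]), np.float64(2988.6875))
cork (array([ 0.6613, -0.2084]), np.float64(47.3125))
```

```bash
cat > m2.py <<'E'
from fit import *
def frame(yaw,pit): # jug z axis: direction yaw, elevated pit
    z=np.array([np.cos(yaw)*np.cos(pit),np.sin(yaw)*np.cos(pit),np.sin(pit)])
    y=np.cross(z,[0,0,1.]);y/=np.linalg.norm(y);x=np.cross(y,z);return np.c_[x,y,z]  # x up
a=(120+237.5/4.603)/512,(155+385/4.603)/384
b=(100+(527-345)/3.498)/512,(110+238/3.498)/384
print("rim centre",tri(T,a,S,b))
gr=[]
for im in(T,S):
    g=cv2.GaussianBlur(im["color"].astype(np.float32).mean(2),(0,0),.8);gx=cv2.Sobel(g,cv2.CV_32F,1,0);gy=cv2.Sobel(g,cv2.CV_32F,0,1)
    gr.append(cv2.GaussianBlur(np.minimum(np.hypot(gx,gy),60),(0,0),.8))
t=np.linspace(0,2*np.pi,80)
def curves(p):
    R=frame(p[3],np.radians(6));c=np.array(p[:3])
    rim=c+62.5e-3*R[:,2]+.062*(np.outer(np.cos(t),R[:,0])+np.outer(np.sin(t),R[:,1]))
    base=c-62.5e-3*R[:,2]+.062*(np.outer(np.cos(t),R[:,0])+np.outer(np.sin(t),R[:,1]))
    g=c-.0025*R[:,2]
    L=np.linspace(-.03,.03,25)
    bar=[g+R[:,0]*(.103)+R[:,1]*s*.008+np.outer(L,R[:,2]) for s in(-1,1)]
    return rim,base,np.vstack(bar)
def samp(i,im,P):
    q=np.array([proj(im,x) for x in P],np.float32);return cv2.remap(gr[i],q[:,:1],q[:,1:],cv2.INTER_LINEAR).ravel()
def cost(p):
    s=0
    for i,im in enumerate((T,S)):
        rim,base,bar=curves(p)
        s+=samp(i,im,rim).mean()+.7*samp(i,im,bar).mean()
        q=base[np.cos(t)>0.0] if i==0 else base[:0]
        if len(q): s+=.5*samp(i,im,q).mean()
    return -s
c=tri(T,a,S,b)[0]
best=None
for dy in(-.1,-.05,0):
  x0=np.r_[c,-np.pi/2+dy];x0[:3]-=.0625*frame(x0[3],.105)[:,2]
  for k in range(2):
    sim=np.vstack([x0]+[x0+e for e in np.diag([.008,.008,.008,.08])]);r=minimize(cost,x0,method="Nelder-Mead",options=dict(initial_simplex=sim));x0=r.x
  print(r.x,r.fun)
  if best is None or r.fun<best.fun: best=r
p=best.x;R=frame(p[3],np.radians(6));print("grip",p[:3]+.096*R[:,0]-.0025*R[:,2],R)
o=[]
for im,(x0,y0,x1,y1),f in((T,(120,155,195,275),5),(S,(100,110,200,220),4)):
    c=cv2.resize(im["color"],None,fx=f,fy=f,interpolation=cv2.INTER_CUBIC)
    for P in curves(p):
        for x in P:
            u,v=proj(im,x);cv2.circle(c,(int((u+.5)*f),int((v+.5)*f)),1,(255,0,0),-1)
    o.append(c[y0*f:y1*f,x0*f:x1*f])
h=max(map(len,o));cv2.imwrite("pics/jugfit.png",np.hstack([np.pad(i,((0,h-len(i)),(0,0),(0,0))) for i in o])[...,::-1])
E
python3 m2.py
```

```text
rim centre (array([0.4294, 0.2969, 0.101 ]), np.float64(0.0002349934793752827))
[ 0.4352  0.3579  0.0951 -1.618 ] -186.73097229003906
[ 0.4351  0.3576  0.0954 -1.618 ] -186.7359619140625
[ 0.4351  0.3576  0.0955 -1.6188] -186.73110961914062
grip [0.4357 0.3701 0.1906] [[ 0.0049 -0.9989 -0.0469]
 [ 0.1044  0.0472 -0.9934]
 [ 0.9945  0.      0.1045]]
```

View pics/jugfit.png

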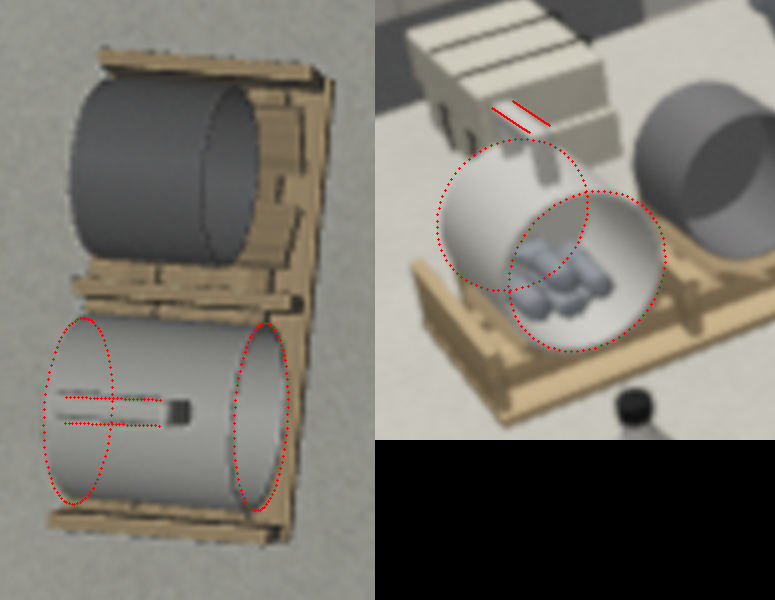

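```bash
cat > m3.py <<'E'
import re
src=open("m1.py").read().split("for k,im in")[0];exec(src)
G=g(T);o=((G-44)/(85-44)).clip(0,1);w=(slice(188,246),slice(346,376))
best=min((fit(rpock,[(T,o,w)],[.474,-.353,a],[.006,.006,.04]) for a in(-.1,-.06,-.03)),key=lambda r:r[1]);print("pocket",best[:2]);P=best[0]
print("cost at -.065",[min(best[2]([P[0]+dx,P[1]+dy,a]) for dx in(-.002,0,.002) for dy in(-.003,-.0015,0,.0015,.003)) for a in(-.1,-.08,-.065,-.05)])
kn=np.maximum((sat(T)/45).clip(0,1),((G-60)/(115-60)).clip(0,1))
w=(slice(176,228),slice(228,262))
Kf=fit(rknife,[(T,kn,w)],P0:=[.533,.068,-.4],[.006,.006,.05]);print("knife",Kf[:2]);Kp=Kf[0]
v=[]
for im,(x0,y0,x1,y1),f in((T,(220,170,265,235),7),(T,(335,180,395,250),6)):
    c=cv2.resize(im["color"],None,fx=f,fy=f,interpolation=cv2.INTER_CUBIC)
    for m in(rpock(T,P),rknife(T,Kp),rmat(T,[.5456,.0396,.1267])):
        M=(cv2.resize(m,None,fx=f,fy=f,interpolation=cv2.INTER_CUBIC)>.5).astype(np.uint8)
        cv2.drawContours(c,cv2.findContours(M,cv2.RETR_LIST,cv2.CHAIN_APPROX_NONE)[0],-1,(255,0,0),1)
    v.append(c[y0*f:y1*f,x0*f:x1*f])
h=max(map(len,v));cv2.imwrite("pics/ktfit.png",np.hstack([np.pad(i,((0,h-len(i)),(0,0),(0,0))) for i in v])[...,::-1])
E
python3 m3.py
```

```text
pocket (array([ 0.4736, -0.3515, -0.0943]), np.float64(41.90040650406504))
cost at -.065 [np.float64(50.40599593495935), np.float64(52.30081300813008), np.float64(71.63567073170732), np.float64(88.09756097560975)]
knife (array([ 0.5348,  0.0691, -0.3523]), np.float64(69.55656565656565))
```

View pics/ktfit.png

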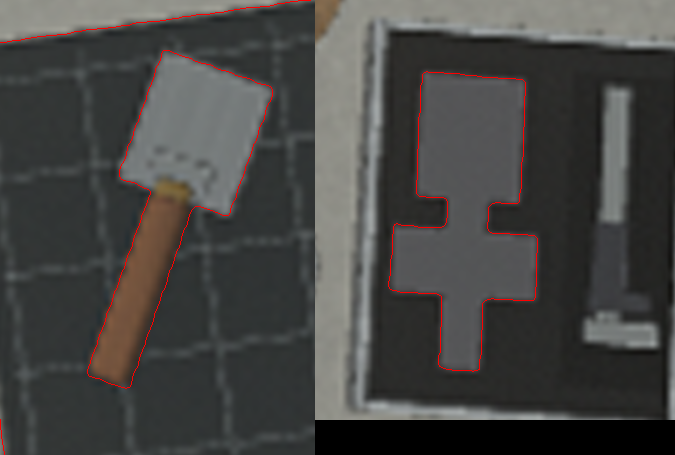

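```bash
cat > go.py <<'E'
# usage: go.py x y z yaw_y_deg : shift in tool axes (cm, as tool stands now) and tool-z turn
import sys,numpy as np
from rig import env
s=env.observe();R=s["tool_rot"];p=s["position"]
v=list(map(float,sys.argv[1:]))
yaw=np.degrees(np.arctan2(R[1,1],R[0,1]))
print("t %.2f pos %s yaw_y %.2f grip %.4f F %.1f ft %s"%(s["time_s"],np.round(p,4),yaw,s["grip_width"],s["gripper_force"],np.round(s["ft_force"],1)),"q",np.round(s["q"],1))
if v:
    d=(v[3]-yaw+180)%360-180
    print("shift cm",np.round(R.T@(np.array(v[:3])-p)*100,2),"turn",round(-np.radians(d),4))
E
python3 -m crank '[5,-2.94,-1.80,0,-0.028, 5,-2.94,-1.80,0,0, 5,-2.94,-1.80,0,0, 5,-2.94,-1.80,0,0, 5,-2.94,-1.80,0,0, 5,-2.94,-1.80,0,0, 5,-2.94,-1.80,0,0, 5,-2.94,-1.80,0,0]' 40
python3 -m crank '[5,-2.94,-1.80,0,0, 5,-2.94,-1.80,0,0, 5,-2.94,-1.80,0,0, 5,-2.94,-1.80,0,0, 5,-2.94,-1.80,0,0, 5,-2.94,-1.80,0,0, 5,-2.94,-1.80,0,0, 5,0,0,0,0]'
python3 go.py .5348 .0691 .008 69.83
```

```text
time_s: 2.37
position: [0.3751, 0.2925, 0.2115]
tool_rot: [[-0.939, 0.344, 0.0], [0.344, 0.939, 0.0], [-0.0, 0.0, -1.0]]
ft_force: [-0.8, -0.2, -0.2]
grip_width: 0.05
gripper_force: 0.0
time_s: 3.03
position: [0.5272, 0.1004, 0.2108]
tool_rot: [[-0.937, 0.349, 0.001], [0.349, 0.937, -0.001], [-0.001, -0.001, -1.0]]
ft_force: [-0.1, 0.3, -0.7]
grip_width: 0.0499
gripper_force: 0.0
t 3.03 pos [0.5272 0.1004 0.2108] yaw_y 69.58 grip 0.0499 F 0.0 ft [-0.1  0.3 -0.7] q [ -1.8  20.5  76.5  -0.1  82.9 -71.4]
shift cm [-1.78 -2.65 20.28] turn -0.0044
```

```bash

python3 -m crank '[5,-0.9,-1.33,3,0, 5,-0.88,-1.32,3,0, 5,0,0,3,0, 5,0,0,3,0, 5,0,0,2,0, 5,0,0,1,0, 5,0,0,0,0, 5,0,0,0,0]'
python3 go.py .5348 .0691 .007 69.83
```

```text
time_s: 3.7
position: [0.5321, 0.0739, 0.062]
tool_rot: [[-0.939, 0.344, 0.001], [0.344, 0.939, -0.0], [-0.001, 0.0, -1.0]]
ft_force: [-0.2, -0.5, 0.8]
grip_width: 0.0501
gripper_force: 0.0
t 3.70 pos [0.5321 0.0739 0.062 ] yaw_y 69.86 grip 0.0501 F 0.0 ft [-0.2 -0.5  0.8] q [ -4.7  29.5  89.   -0.   61.5 -74.6]
shift cm [-0.42 -0.36  5.5 ] turn 0.0005
```

```bash

python3 -m crank '[5,-0.42,-0.36,2,0, 5,0,0,2,0, 5,0,0,1,0, 5,0,0,0.5,0, 5,0,0,0,0, 5,0,0,0,0, 0,0,0,0,0, 0,0,0,0,0]' 60
python3 -m crank '[0,0,0,0,0, 0,0,0,0,0, 0,0,0,0,0, 0,0,0,0,0, 0,0,0,-1,0, 0,0,0,-2,0, 0,0,0,-3,0, 0,0,0,-3,0]'
python3 go.py .4736 -.3515 .2 84.6
```

```text
time_s: 4.37
position: [0.5349, 0.069, 0.0073]
tool_rot: [[-0.939, 0.344, 0.002], [0.344, 0.939, -0.0], [-0.002, 0.0, -1.0]]
ft_force: [0.0, -0.6, -0.1]
grip_width: 0.0267
gripper_force: 0.0
time_s: 5.03
position: [0.5339, 0.069, 0.0977]
tool_rot: [[-0.939, 0.345, -0.001], [0.345, 0.939, 0.0], [0.001, -0.0, -1.0]]
ft_force: [1.4, 0.6, 1.1]
grip_width: -0.0002
gripper_force: 0.0
t 5.03 pos [0.5339 0.069  0.0977] yaw_y 69.84 grip -0.0002 F 0.0 ft [1.4 0.6 1.1] q [ -5.2  27.   86.2  -0.   66.8 -75.1]
shift cm [ -8.82 -41.55 -10.22] turn -0.2576
```

```bash

python3 - <<'E'
from h import *
T=optics.get_image("top");S=optics.get_image("side")
a=cv2.resize(T["color"][160:245,205:295],None,fx=4.4,fy=4.4,interpolation=cv2.INTER_CUBIC);b=cv2.resize(S["color"][150:280,170:310],None,fx=2.85,fy=2.85,interpolation=cv2.INTER_CUBIC)
h=max(len(a),len(b));cv2.imwrite("pics/miss.png",np.hstack([np.pad(i,((0,h-len(i)),(0,0),(0,0))) for i in(a,b)])[...,::-1])
E
```

```text
(no output)
```

View pics/miss.png

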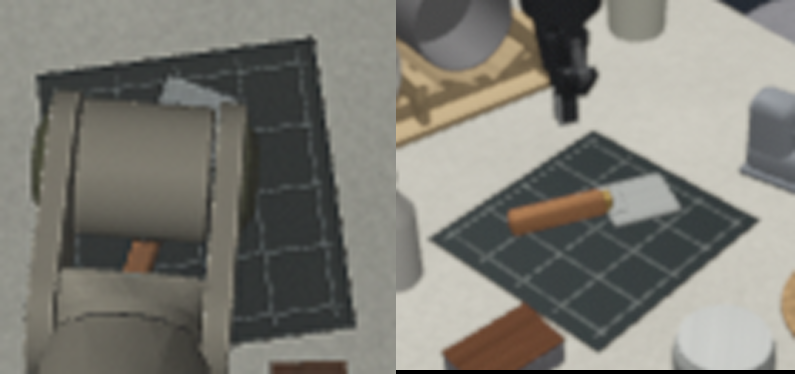

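```bash

python3 - <<'E'
from fit import *
I=optics.get_image("side")
def c(im):
    a=im["color"].astype(int)[205:245,200:260];m=(a[...,0]-a[...,2]>30)&(a[...,0]<190);v,u=np.nonzero(m);return len(u),(u.mean()+200.5)/512,(v.mean()+205.5)/384
for im in(S,I): n,u,v=c(im);print(n,onz(im,(u,v),.015))
E
python3 -m crank '[5,0,0,2,0, 5,0,0,2,0, 5,0,0,2,0, 5,0,0,2,0, 5,0,0,0.9,0, 5,0,0,0.4,0, 5,0,0,0,0, 5,0,0,0,0]' 100
python3 go.py .5348 .0691 .0045 69.83
```

```text
346 [0.5258 0.072  0.015 ]
346 [0.5258 0.072  0.015 ]
time_s: 5.85
position: [0.5347, 0.0689, 0.0039]
tool_rot: [[-0.939, 0.345, 0.001], [0.345, 0.939, -0.0], [-0.001, 0.0, -1.0]]
ft_force: [0.2, 0.1, 0.9]
grip_width: 0.05
gripper_force: 0.0
t 5.85 pos [0.5347 0.0689 0.0039] yaw_y 69.84 grip 0.0500 F 0.0 ft [0.2 0.1 0.9] q [ -5.2  34.6  91.8   0.   53.6 -75.1]
shift cm [-0.01  0.02 -0.06] turn 0.0003
```

```bash

python3 -m crank '[0,0,0,0,0, 0,0,0,0,0, 0,0,0,0,0, 0,0,0,0,0, 0,0,0,0,0, 0,0,0,0,0, 0,0,0,0,0, 0,0,0,0,0]' 100
```

```text
time_s: 6.52
position: [0.5354, 0.0689, 0.0051]
tool_rot: [[-0.939, 0.345, 0.003], [0.345, 0.939, -0.0], [-0.003, 0.001, -1.0]]
ft_force: [-1.1, -0.7, 10.9]
grip_width: 0.0001
gripper_force: 5.5
```

```bash

python3 - <<'E'
from h import *
S=optics.get_image("side");s=env.observe()
print(proj(S,s["position"]),s["position"],proj(S,(.5339,.069,.0977)))
x0,y0,f=190,150,6
c=cv2.resize(S["color"],None,fx=f,fy=f,interpolation=cv2.INTER_CUBIC)
u,v=proj(S,s["position"]);cv2.circle(c,(int((u+.5)*f),int((v+.5)*f)),3,(255,0,0),1)
cv2.imwrite("pics/now.png",c[y0*f:250*f,x0*f:310*f][...,::-1])
E
```

```text
(np.float64(230.92135058168725), np.float64(225.83437801906229)) [0.53540335 0.06887153 0.00505139] (np.float64(229.43568580661574), np.float64(200.16239221208627))
```

View pics/now.png

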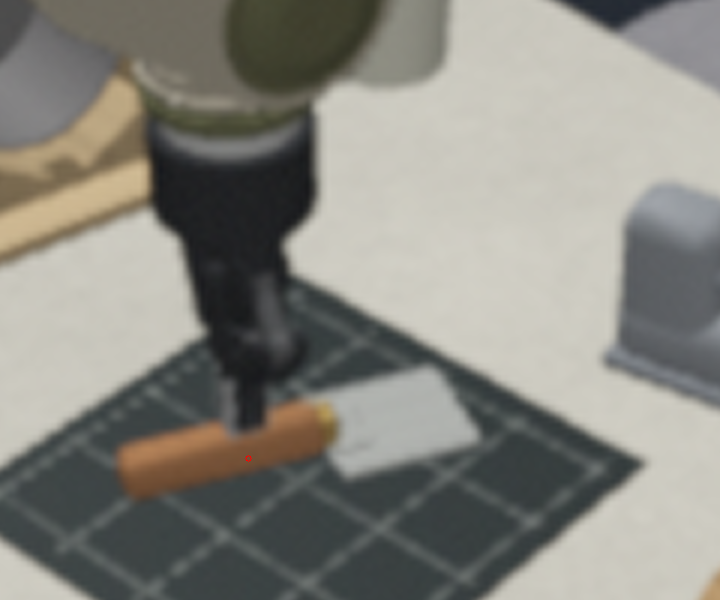

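```bash

python3 -m crank '[5,0,0,-0.5,0, 5,0,0,0,0, 5,0,0,0,0, 5,0,0,0.5,0, 5,0,0,0.5,0, 5,0,0,0.5,0, 5,0,0,0.2,0, 5,0,0,0,0]' 80
python3 go.py .5348 .0691 -.014 69.83
```

```text
time_s: 7.23
position: [0.5339, 0.069, -0.0096]
tool_rot: [[-0.939, 0.345, -0.002], [0.345, 0.939, 0.0], [0.002, -0.0, -1.0]]
ft_force: [-0.6, -0.9, -0.3]
grip_width: 0.0495
gripper_force: 0.0
t 7.23 pos [ 0.5339  0.069  -0.0096] yaw_y 69.84 grip 0.0495 F 0.0 ft [-0.6 -0.9 -0.3] q [ -5.2  35.8  92.5   0.   51.9 -75.1]
shift cm [-0.08  0.04  0.44] turn 0.0002
```

```bash

python3 -m crank '[5,0,0,0.2,0, 2,0,0,0,0, 0,0,0,0,0, 0,0,0,0,0, 0,0,0,0,0, 0,0,0,0,0, 0,0,0,0,0, 0,0,0,0,0]' 80
python3 - <<'E'
from h import *
S=optics.get_image("side")
save(S,"pics/n2.png",(190,150,310,250),5)
E
```

```text
time_s: 7.9
position: [0.5345, 0.0689, -0.0103]
tool_rot: [[-0.939, 0.345, 0.001], [0.345, 0.939, -0.0], [-0.001, 0.0, -1.0]]
ft_force: [-0.3, 0.9, 4.8]
grip_width: 0.02
gripper_force: 78.9
```

```bash

python3 -m crank '[0,0,0,-0.5,0, 0,0,0,-1.5,0, 0,0,0,-2.5,0, 0,0,0,-3,0, 0,0,0,-3,0, 0,0,0,-3,0, 0,0,0,-1.5,0, 0,-0.4,-1.5,0,0]'
python3 -m crank '[0,-0.73,-3.47,0,0, 0,-0.73,-3.47,0,0, 0,-0.73,-3.47,0,0, 0,-0.73,-3.47,0,0, 0,-0.73,-3.47,0,0, 0,-0.73,-3.47,0,0, 0,-0.73,-3.47,0,0, 0,-0.73,-3.47,0,0]'
python3 -m crank '[0,-0.73,-3.47,0,0, 0,-0.73,-3.47,0,0, 0,-0.73,-3.47,0,0, 0,-0.2,-1.5,0,0, 0,0,0,0,-0.0858, 0,0,0,0,-0.0858, 0,0,0,0,-0.0858, 0,0,0,0,0]'
python3 go.py .4736 -.3515 -.003 84.6
```

```text
time_s: 8.62
position: [0.5344, 0.0548, 0.1432]
tool_rot: [[-0.939, 0.343, 0.007], [0.343, 0.94, -0.0], [-0.007, 0.002, -1.0]]
ft_force: [1.0, 0.5, -1.4]
grip_width: 0.0199
gripper_force: 78.3
time_s: 9.28
position: [0.4914, -0.2289, 0.1394]
tool_rot: [[-0.939, 0.345, -0.0], [0.345, 0.939, 0.0], [0.0, 0.0, -1.0]]
ft_force: [0.8, -0.0, -1.6]
grip_width: 0.0201
gripper_force: 78.4
time_s: 9.95
position: [0.4734, -0.347, 0.1392]
tool_rot: [[-0.996, 0.091, -0.0], [0.091, 0.996, 0.001], [0.001, 0.001, -1.0]]
ft_force: [-0.8, 0.4, 0.3]
grip_width: 0.0202
gripper_force: 78.4
t 9.95 pos [ 0.4734 -0.347   0.1392] yaw_y 84.76 grip 0.0202 F 78.4 ft [-0.8  0.4  0.3] q [ -47.8   28.9   75.     0.    76.2 -132.6]
shift cm [-0.07 -0.46 14.22] turn 0.0028
```

```bash

python3 -m crank '[0,-0.07,-0.46,1.5,0, 0,0,0,3,0, 0,0,0,3,0, 0,0,0,2,0, 0,0,0,1,0, 0,0,0,0.5,0, 0,0,0,0,0, 0,0,0,0,0]'
python3 go.py .4736 -.3515 -.003 84.6
python3 - <<'E'
from h import *
S=optics.get_image("side")
f=5;c=cv2.resize(S["color"],None,fx=f,fy=f,interpolation=cv2.INTER_CUBIC)
# pocket outline at z=.026 and knife expected at current height, in tool frame
a=-.094;R=np.array([[np.cos(a),-np.sin(a)],[np.sin(a),np.cos(a)]])
s=env.observe();T=s["tool_rot"];kx=-T[:2,0];ky=T[:2,1];zu=s["position"][2]+.0133
def dr(P,col):
    q=np.array([proj(S,p) for p in P]);cv2.polylines(c,[np.round((q+.5)*f).astype(int)],True,col,1)
H=[(-.063,-.014),(-.063,.014),(.037,.014),(.037,.033),(.113,.033),(.113,-.033),(.037,-.033),(.037,-.014)]
dr([np.r_[R@h+[.4736,-.3515],.026] for h in np.array(H)],(255,0,0))
K=[(-.06,-.011),(-.06,.011),(.04,.011),(.04,.03),(.11,.03),(.11,-.03),(.04,-.03),(.04,-.011)]
dr([np.r_[s["position"][:2]+kx*h[0]+ky*h[1],zu] for h in K],(0,255,0))
cv2.imwrite("pics/pk.png",c[270*f:384*f,275*f:425*f][...,::-1])
E
```

```text
time_s: 10.62
position: [0.4743, -0.3523, 0.0304]
tool_rot: [[-0.995, 0.095, 0.001], [0.095, 0.995, -0.001], [-0.001, -0.001, -1.0]]
ft_force: [-0.2, 0.4, -1.6]
grip_width: 0.0199
gripper_force: 78.4
t 10.62 pos [ 0.4743 -0.3523  0.0304] yaw_y 84.56 grip 0.0199 F 78.4 ft [-0.2  0.4 -1.6] q [ -48.1   36.2   81.8    0.    61.9 -132.6]
shift cm [0.08 0.08 3.34] turn -0.0007
```

View pics/pk.png

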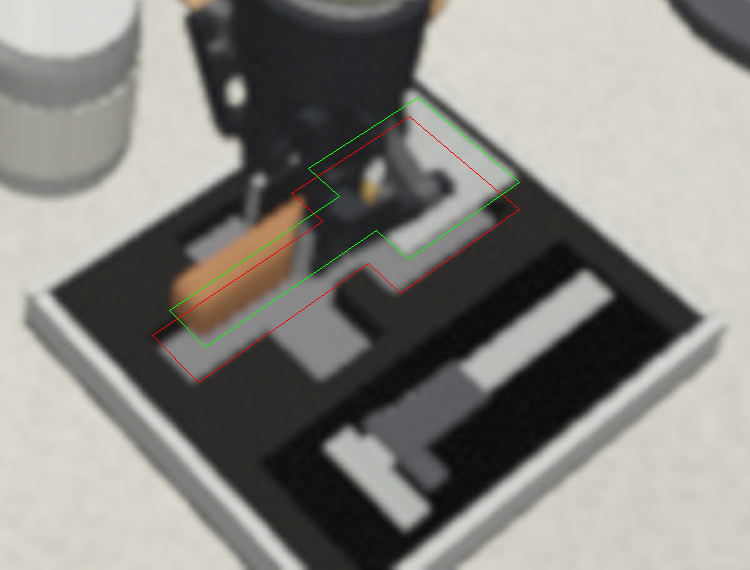

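```bash

python3 -m crank '[0,0.08,0.08,0.6,0, 0,0,0,0.8,0, 0,0,0,0.6,0, 0,0,0,0.5,0, 0,0,0,0.4,0, 0,0,0,0.2,0, 0,0,0,0.1,0, 0,0,0,0,0]'
python3 go.py .4736 -.3515 -.003 84.6
```

```text
time_s: 11.33
position: [0.473, -0.3511, -0.0028]
tool_rot: [[-0.996, 0.094, -0.0], [0.094, 0.996, 0.0], [0.0, 0.0, -1.0]]
ft_force: [1.2, 0.7, -1.0]
grip_width: 0.0198
gripper_force: 78.4
t 11.33 pos [ 0.473  -0.3511 -0.0028] yaw_y 84.59 grip 0.0198 F 78.4 ft [ 1.2  0.7 -1. ] q [ -48.1   38.7   83.6    0.    57.7 -132.7]
shift cm [-0.06 -0.04  0.02] turn -0.0002
```

```bash

python3 -m crank '[3.6,0,0,0,0, 3.6,0,0,0,0, 3.6,0,0,0,0, 3.6,0,0,0,0, 3.6,0,0,-1,0, 3.6,0,0,-3,0, 3.6,0,0,-4,0, 3.6,0,0,-4,0]'
python3 - <<'E'
from h import *
S=optics.get_image("side")
save(S,"pics/p2.png",(275,270,425,384),5)
E
python3 go.py .439 .366 .28 -2.7
```

```text
time_s: 12.0
position: [0.4727, -0.3506, 0.1192]
tool_rot: [[-0.996, 0.094, -0.001], [0.094, 0.996, 0.001], [0.001, 0.001, -1.0]]
ft_force: [-0.0, -0.4, 0.2]
grip_width: 0.0362
gripper_force: 0.0
t 12.05 pos [ 0.4753 -0.3533  0.1281] yaw_y 84.61 grip 0.0361 F 0.0 ft [ 1.7 -1.7  7.2] q [ -48.1   29.6   75.6   -0.    74.  -132.7]
shift cm [ 10.21  71.13 -15.94] turn 1.5238
```

View pics/p2.png

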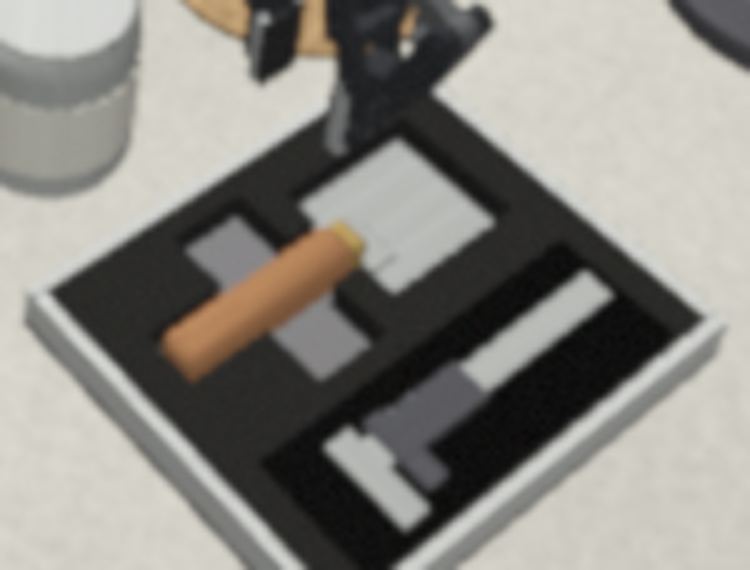

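```bash

python3 -m crank '[5,0,0,-2,0.117, 5,0,0,-2,0.117, 5,0,0,-2,0.117, 5,0,0,-2,0.117, 5,0,0,-2,0.117, 5,0,0,-2,0.117, 5,0,0,-2,0.117, 5,0,0,-2,0.117]' 30
python3 -m crank '[5,0,0,0,0.117, 5,0,0,0,0.117, 5,0,0,0,0.117, 5,0,0,0,0.117, 5,0,0,0,0.117, 5,0,0,0,0, 5,0,0,0,0, 5,0,0,0,0]'
python3 go.py .440 .390 .26 -2.7
```

```text
time_s: 12.72
position: [0.4729, -0.3508, 0.2791]
tool_rot: [[-0.51, 0.86, 0.001], [0.86, 0.51, -0.001], [-0.001, 0.0, -1.0]]
ft_force: [0.1, -0.6, 0.4]
grip_width: 0.0498
gripper_force: 0.0
time_s: 13.38
position: [0.473, -0.351, 0.2776]
tool_rot: [[0.041, 0.999, 0.0], [0.999, -0.041, -0.0], [-0.0, 0.0, -1.0]]
ft_force: [0.2, -0.1, -1.1]
grip_width: 0.0498
gripper_force: 0.0
t 13.38 pos [ 0.473  -0.351   0.2776] yaw_y -2.36 grip 0.0498 F 0.0 ft [ 0.2 -0.1 -1.1] q [-48.1  23.9  60.2   0.   95.9 -45.7]
shift cm [73.9  -6.35  1.74] turn 0.0059
```

```bash

python3 -m crank '[5,3.7,-0.32,0,0.006, 5,3.7,-0.32,0,0, 5,3.7,-0.32,0,0, 5,3.7,-0.32,0,0, 5,3.7,-0.32,0,0, 5,3.7,-0.32,0,0, 5,3.7,-0.32,0,0, 5,3.7,-0.32,0,0]'
python3 -m crank '[5,3.7,-0.32,0,0, 5,3.7,-0.32,0,0, 5,3.7,-0.32,0,0, 5,3.7,-0.32,0,0, 5,3.7,-0.32,0,0, 5,3.7,-0.32,0,0, 5,3.7,-0.32,0,0, 5,3.7,-0.32,0,0]'
python3 -m crank '[5,3.7,-0.32,0,0, 5,3.7,-0.32,0,0, 5,3.7,-0.32,0,0, 5,2.6,-0.2,0,0, 5,0.6,-0.1,0,0, 5,0,0,0,0, 5,0,0,0,0, 5,0,0,0,0]'
python3 go.py .440 .390 .16 -2.7
```

```text
time_s: 14.05
position: [0.4617, -0.0524, 0.2776]
tool_rot: [[0.048, 0.999, 0.001], [0.999, -0.048, -0.0], [-0.0, 0.001, -1.0]]
ft_force: [-0.0, -0.3, 0.2]
grip_width: 0.0501
gripper_force: 0.0
time_s: 14.72
position: [0.4511, 0.2447, 0.2776]
tool_rot: [[0.048, 0.999, 0.001], [0.999, -0.048, 0.0], [0.0, 0.001, -1.0]]
ft_force: [0.2, -0.6, -0.2]
grip_width: 0.0499
gripper_force: 0.0
time_s: 15.38
position: [0.4466, 0.385, 0.2776]
tool_rot: [[0.051, 0.999, 0.0], [0.999, -0.051, -0.0], [-0.0, 0.0, -1.0]]
ft_force: [-0.5, 0.3, 0.7]
grip_width: 0.0507
gripper_force: 0.0
t 15.38 pos [0.4466 0.385  0.2776] yaw_y -2.93 grip 0.0507 F 0.0 ft [-0.5  0.3  0.7] q [29.3 24.  60.  -0.  96.  32.2]
shift cm [ 0.47 -0.68 11.76] turn -0.0039
```

```bash

python3 -m crank '[5,0.47,-0.68,2.5,-0.004, 5,0,0,3,0, 5,0,0,2.5,0, 5,0,0,1.8,0, 5,0,0,1.2,0, 5,0,0,0.7,0, 5,0,0,0,0, 5,0,0,0,0]'
python3 go.py .440 .390 .16 -2.7
```

```text
time_s: 16.05
position: [0.4402, 0.3908, 0.1611]
tool_rot: [[0.047, 0.999, 0.001], [0.999, -0.047, 0.0], [0.0, 0.001, -1.0]]
ft_force: [-0.2, 0.8, 0.9]
grip_width: 0.0506
gripper_force: 0.0
t 16.05 pos [0.4402 0.3908 0.1611] yaw_y -2.71 grip 0.0506 F 0.0 ft [-0.2  0.8  0.9] q [30.1 27.9 72.8 -0.  79.2 32.8]
shift cm [-0.08 -0.02  0.11] turn -0.0002
```

```bash

python3 -m crank '[3,0,0,0,0, 2,0,0,0,0, 0,0,0,0,0, 0,0,0,0,0, 0,0,0,0,0, 0,0,0,0,0, 0,0,0,0,0, 0,0,0,0,0]' 30
python3 go.py
```

```text
time_s: 16.72
position: [0.44, 0.3916, 0.1613]
tool_rot: [[0.047, 0.999, 0.002], [0.999, -0.047, 0.001], [0.001, 0.001, -1.0]]
ft_force: [-1.2, 0.7, 5.5]
grip_width: 0.0153
gripper_force: 29.4
t 16.72 pos [0.44   0.3916 0.1613] yaw_y -2.69 grip 0.0153 F 29.4 ft [-1.2  0.7  5.5] q [30.2 27.9 72.8  0.  79.2 32.8]
```

```bash

python3 -m crank '[0,0,0,-0.4,0, 0,0,0,-0.8,0, 0,0,0,-1.2,0, 0,0,0,-1.6,0, 0,0,0,-1.6,0, 0,0,0,-1.2,0, 0,0,0,-0.6,0, 0,0,0,0,0]'
cat > tilt.py <<'E'
# estimate jug pose while held: fit pitch (deg, + = mouth above level) and offsets from side rim edge
import sys;from h import *
from scipy.optimize import minimize
np.set_printoptions(precision=4,suppress=True)
S=optics.get_image("side");s=env.observe();Tx=s["tool_rot"][:,0];f=-Tx[:2]/np.linalg.norm(Tx[:2])
bar=s["position"]+[0,0,.027]
g=cv2.GaussianBlur(S["color"].astype(np.float32).mean(2),(0,0),.8)
G=cv2.GaussianBlur(np.minimum(np.hypot(cv2.Sobel(g,cv2.CV_32F,1,0),cv2.Sobel(g,cv2.CV_32F,0,1)),60),(0,0),.9)
t=np.linspace(0,2*np.pi,90)
def fr(p):
    z=np.r_[f*np.cos(p),np.sin(p)];y=np.cross(z,[0,0,1.]);y/=np.linalg.norm(y);return np.c_[np.cross(y,z),y,z]
def rims(p,sl,dx):
    R=fr(p);c=bar-.096*R[:,0]+(sl+.065)*R[:,2]+dx*R[:,1]
    return c+.062*(np.outer(np.cos(t),R[:,0])+np.outer(np.sin(t),R[:,1]))
def cost(v):
    q=np.array([proj(S,x) for x in rims(*v)],np.float32)
    return -cv2.remap(G,q[:,:1],q[:,1:],cv2.INTER_LINEAR).mean()+1e4*(v[1]-.02)**2+1e4*v[2]**2
rs=[minimize(cost,[np.radians(p0),.02,0],method="Nelder-Mead",options=dict(initial_simplex=[[np.radians(p0),.02,0],[np.radians(p0+4),.02,0],[np.radians(p0),.024,0],[np.radians(p0),.02,.004]])) for p0 in range(int(sys.argv[1]),int(sys.argv[2]),6)]
rs.sort(key=lambda r:r.fun)
for r in rs[:3]: print("pitch %.1f slide %.4f dx %.4f score %.1f"%(np.degrees(r.x[0]),r.x[1],r.x[2],-r.fun))
E
python3 go.py; python3 tilt.py -30 24
```

```text
time_s: 17.38
position: [0.44, 0.3915, 0.2357]
tool_rot: [[0.046, 0.999, 0.002], [0.999, -0.046, 0.001], [0.001, 0.002, -1.0]]
ft_force: [1.1, 0.1, -2.0]
grip_width: 0.015
gripper_force: 29.7
t 17.38 pos [0.44   0.3915 0.2357] yaw_y -2.65 grip 0.0150 F 29.7 ft [ 1.1  0.1 -2. ] q [30.2 24.9 65.3 -0.  89.7 32.8]
pitch 5.4 slide 0.0143 dx -0.0010 score 54.7
pitch 5.3 slide 0.0142 dx -0.0011 score 54.7
pitch 5.5 slide 0.0144 dx -0.0010 score 54.7
```

```bash
python3 - <<'E'
from fit import *
for c in((187,160),(212,380),(243,385)):
    print(onz(T,((120+c[0]/4.603+.0)/512,(155+c[1]/4.603)/384),.163))
E
python3 -m crank '[0,0,0,-2.5,0, 0,0,0,-3,0, 0,0,0,-3,0, 0,0,2,-1.5,0, 0,-2,3,0,0, 0,-2.5,3,0,0, 0,-2.5,3,0,0, 0,-1,2,0,0]'
python3 go.py .600 .292 .32 -2.7
```

```text
[0.5861 0.3216 0.163 ]
[0.4327 0.3033 0.163 ]
[0.4289 0.2819 0.163 ]
time_s: 18.1
position: [0.5681, 0.3021, 0.3326]
tool_rot: [[0.049, 0.999, -0.002], [0.999, -0.049, -0.002], [-0.002, -0.002, -1.0]]
ft_force: [0.3, 0.9, -2.3]
grip_width: 0.0149
gripper_force: 29.7
t 18.10 pos [0.5681 0.3021 0.3326] yaw_y -2.83 grip 0.0149 F 29.7 ft [ 0.3  0.9 -2.3] q [ 1.750e+01  2.990e+01  4.140e+01 -1.000e-01  1.088e+02  2.030e+01]
shift cm [-0.85  3.24  1.26] turn -0.0022
```

```bash

python3 -m crank '[0,0.5,2.37,0,0, 0,0,0,0.8,0, 0,0,0,0.8,0, 0,0,0,0.8,0, 0,0,0,0.5,0, 0,0,0,0.3,0, 0,0,0,0,0, 0,0,0,0,0]' 25
python3 go.py .592 .3085 .296 -2.7; python3 tilt.py -18 18
```

```text
time_s: 18.77
position: [0.5893, 0.3094, 0.3028]
tool_rot: [[0.046, 0.999, 0.001], [0.999, -0.046, 0.0], [0.0, 0.0, -1.0]]
ft_force: [-0.1, -0.3, -2.0]
grip_width: 0.015
gripper_force: 29.7
t 18.77 pos [0.5893 0.3094 0.3028] yaw_y -2.64 grip 0.0150 F 29.7 ft [-0.1 -0.3 -2. ] q [ 17.5  32.6  41.4  -0.  106.   20.2]
shift cm [-0.08  0.27  0.68] turn 0.0011
pitch 6.9 slide 0.0214 dx 0.0022 score 52.8
pitch 6.9 slide 0.0214 dx 0.0023 score 52.8
pitch 6.8 slide 0.0213 dx 0.0020 score 52.8
```

```bash

python3 -m crank '[0,0,0.2,0.4,0, 0,0,0,0.4,0, 0,-0.4,0,0.1,0, 0,-0.5,0,0.1,0, 0,-0.5,0,0.1,0, 0,-0.5,0,0.1,0, 0,-0.5,0,0.1,0, 0,-0.5,0,0.1,0]'
python3 go.py .592 .280 .289 -2.7; python3 tilt.py -18 18
```

```text
time_s: 19.48
position: [0.5904, 0.2794, 0.2883]
tool_rot: [[0.047, 0.999, 0.0], [0.999, -0.047, -0.0], [-0.0, 0.0, -1.0]]
ft_force: [0.1, -0.5, -2.4]
grip_width: 0.0154
gripper_force: 29.7
t 19.48 pos [0.5904 0.2794 0.2883] yaw_y -2.69 grip 0.0154 F 29.7 ft [ 0.1 -0.5 -2.4] q [ 15.   31.1  46.3  -0.  102.6  17.7]
shift cm [ 0.07  0.16 -0.07] turn 0.0002
pitch 6.7 slide 0.0190 dx 0.0014 score 54.7
pitch 6.7 slide 0.0190 dx 0.0015 score 54.7
pitch 6.8 slide 0.0194 dx 0.0019 score 54.7
```

```bash

python3 -m crank '[0,0,0,-1.2,0, 0,0,0,-1.2,0, 0,1.4,0.15,0,0, 0,1.3,0,0,0, 0,0,0,0.6,0, 0,0,0,0.5,0, 0,0,0,0.4,0, 0,0,0,0,0]'
python3 go.py .592 .3065 .289 -2.7
python3 -m crank '[0,0,0,0.3,0, 0,0,0,0.3,0, 0,0,0,0.3,0, 0,0,0,0.3,0, 0,0,0,0,0, 0,0,0,0,0, 0,0,0,0,0, 0,0,0,0,0]'
python3 go.py .592 .3065 .289 -2.7; python3 tilt.py -18 18
```

```text
time_s: 20.2
position: [0.5929, 0.3062, 0.2959]
tool_rot: [[0.047, 0.999, -0.002], [0.999, -0.047, -0.001], [-0.001, -0.002, -1.0]]
ft_force: [0.0, 0.1, -2.2]
grip_width: 0.0154
gripper_force: 29.7
t 20.20 pos [0.5929 0.3062 0.2959] yaw_y -2.70 grip 0.0154 F 29.7 ft [ 0.   0.1 -2.2] q [ 17.2  32.9  41.9  -0.  105.3  19.9]
shift cm [ 0.02 -0.09  0.69] turn -0.0001
time_s: 20.87
position: [0.5942, 0.3064, 0.2918]
tool_rot: [[0.048, 0.999, 0.012], [0.999, -0.048, 0.002], [0.003, 0.011, -1.0]]
ft_force: [-1.4, -3.9, 23.9]
grip_width: 0.0152
gripper_force: 33.3
t 20.87 pos [0.5942 0.3064 0.2918] yaw_y -2.73 grip 0.0152 F 33.3 ft [-1.4 -3.9 23.9] q [ 1.720e+01  3.260e+01  4.310e+01 -1.000e-01  1.036e+02  1.990e+01]
shift cm [-0.   -0.22  0.28] turn -0.0005
pitch 6.7 slide 0.0209 dx 0.0020 score 53.2
pitch 6.7 slide 0.0208 dx 0.0020 score 53.2
pitch 6.5 slide 0.0205 dx 0.0017 score 53.2
```

```bash

python3 -m crank '[0.5,-0.4,0,0,0, 0.5,-0.4,0,0,0, 0.5,-0.5,0,0,0, 0.5,-0.5,0,0,0, 0.5,-0.5,0,0,0, 0.5,-0.5,0,0.1,0, 0.5,0,0,0,0, 0.5,0,0,0,0]' 20
python3 go.py .592 .280 .289 -2.7; python3 tilt.py -24 18
```

```text
time_s: 21.58
position: [0.5921, 0.2785, 0.2854]
tool_rot: [[0.047, 0.999, 0.002], [0.999, -0.047, 0.0], [0.0, 0.002, -1.0]]
ft_force: [-1.1, -1.0, 7.7]
grip_width: 0.0152
gripper_force: 31.7
t 21.58 pos [0.5921 0.2785 0.2854] yaw_y -2.71 grip 0.0152 F 31.7 ft [-1.1 -1.   7.7] q [ 14.9  31.2  46.5  -0.  102.1  17.6]
shift cm [ 0.15 -0.02 -0.36] turn -0.0002
pitch -2.4 slide 0.0164 dx 0.0010 score 54.7
pitch -2.4 slide 0.0165 dx 0.0010 score 54.7
pitch -2.5 slide 0.0164 dx 0.0008 score 54.7
```

```bash

python3 -m crank '[0.5,-0.7,0,0.2,0, 0.5,-0.7,0,0.2,0, 0.5,-0.7,0,0.3,0, 0.5,-0.7,0,0.3,0, 0.5,-0.7,0,0.4,0, 0.5,-0.7,0,0.4,0, 0.5,0,0,0,0, 0.5,0,0,0,0]' 20
python3 go.py .592 .23 .263 -2.7; python3 tilt.py -36 6
```

```text
time_s: 22.3
position: [0.5899, 0.2363, 0.2662]
tool_rot: [[0.048, 0.999, -0.0], [0.999, -0.048, -0.001], [-0.001, -0.0, -1.0]]
ft_force: [-0.9, -3.1, 4.1]
grip_width: 0.0154
gripper_force: 31.9
t 22.30 pos [0.5899 0.2363 0.2662] yaw_y -2.73 grip 0.0154 F 31.9 ft [-0.9 -3.1  4.1] q [11.2 29.3 52.9 -0.  97.8 13.9]
shift cm [-0.62  0.24  0.32] turn -0.0005
pitch -20.3 slide 0.0138 dx -0.0023 score 55.6
pitch -20.2 slide 0.0137 dx -0.0021 score 55.6
pitch -20.2 slide 0.0138 dx -0.0022 score 55.6
```

```bash

python3 -m crank '[0.5,-0.5,0,0.3,0, 0.5,-0.5,0,0.3,0, 0.5,-0.2,0,0.1,0, 0.5,0,0,0,0, 0.5,0,0,-1,0, 0.5,-1,0,-2,0, 0.5,-2,0,-2,0, 0.5,-2,0,0,0]' 60
python3 go.py .5456 .10 .30 -2.7; python3 tilt.py -36 -10
```

```text
time_s: 23.02
position: [0.5876, 0.1755, 0.3121]
tool_rot: [[0.045, 0.999, 0.004], [0.999, -0.045, 0.0], [0.0, 0.004, -1.0]]
ft_force: [0.7, -0.6, -1.6]
grip_width: 0.0142
gripper_force: 60.3
t 23.02 pos [0.5876 0.1755 0.3121] yaw_y -2.57 grip 0.0142 F 60.3 ft [ 0.7 -0.6 -1.6] q [  5.6  26.   51.2  -0.  102.5   8.2]
shift cm [-7.73 -3.86  1.2 ] turn 0.0023
pitch -21.2 slide 0.0094 dx -0.0002 score 53.2
pitch -21.3 slide 0.0094 dx -0.0005 score 53.2
pitch -21.3 slide 0.0094 dx -0.0004 score 53.2
```

```bash

python3 -m crank '[0,-2.2,-1.2,1.5,0, 0,-2,-1.2,2,0, 0,-1.6,-1.2,2.5,0, 0,0,0,2.5,0, 0,0,0,2,0, 0,0,0,1,0, 0,0,0,0,0, 0,0,0,0,0]' 60
python3 go.py .549 .118 .153 -2.7; python3 tilt.py -36 -10
```

```text
time_s: 23.73
position: [0.5481, 0.1192, 0.1936]
tool_rot: [[0.046, 0.999, -0.002], [0.999, -0.046, -0.0], [-0.0, -0.002, -1.0]]
ft_force: [0.3, 1.7, -1.5]
grip_width: 0.0142
gripper_force: 60.3
t 23.73 pos [0.5481 0.1192 0.1936] yaw_y -2.65 grip 0.0142 F 60.3 ft [ 0.3  1.7 -1.5] q [ 0.2 23.7 74.3 -0.  82.1  2.8]
shift cm [-0.11  0.11  4.06] turn 0.0008
pitch -22.1 slide 0.0144 dx 0.0025 score 56.9
pitch -22.1 slide 0.0144 dx 0.0026 score 56.9
pitch -22.1 slide 0.0144 dx 0.0025 score 56.9
```

```bash

python3 -m crank '[1.3,0,0,1,0, 1.3,0,0,1,0, 1.3,0,0,0.8,0, 1.3,0,0,0.6,0, 1.3,0,0,0.4,0, 1.3,0,0,0.3,0, 1.3,0,0,0,0, 1.3,0,0,0,0]' 20
python3 go.py .549 .118 .153 -2.7; python3 tilt.py -36 -10
```

```text
time_s: 24.45
position: [0.5485, 0.1189, 0.1535]
tool_rot: [[0.047, 0.999, 0.0], [0.999, -0.047, -0.0], [-0.0, 0.0, -1.0]]
ft_force: [0.3, -0.5, -2.8]
grip_width: 0.0144
gripper_force: 60.3
t 24.45 pos [0.5485 0.1189 0.1535] yaw_y -2.67 grip 0.0144 F 60.3 ft [ 0.3 -0.5 -2.8] q [ 0.1 25.6 78.1 -0.  76.3  2.8]
shift cm [-0.09  0.06  0.05] turn 0.0006
pitch -23.0 slide 0.0139 dx 0.0004 score 57.4
pitch -22.9 slide 0.0138 dx 0.0003 score 57.4
pitch -23.0 slide 0.0139 dx 0.0004 score 57.4
```

```bash

python3 -m crank '[0,0,0,0.8,0, 0,-3.1,0,0.1,0, 0,-3.0,0,0.6,0, 0,-2.9,0,1.1,0, 0,-2.6,0,1.6,0, 0,-2.3,0,2.0,0, 0,-1.9,0,2.4,0, 0,-1.1,0,1.9,0]' 60
python3 go.py .541 -.056 .055 -2.7; python3 tilt.py -100 -20
```

```text
time_s: 25.17
position: [0.5416, -0.0528, 0.0486]
tool_rot: [[0.049, 0.999, 0.004], [0.999, -0.049, -0.002], [-0.001, 0.004, -1.0]]
ft_force: [-1.1, -2.3, 4.8]
grip_width: 0.0142
gripper_force: 82.8
t 25.17 pos [ 0.5416 -0.0528  0.0486] yaw_y -2.80 grip 0.0142 F 82.8 ft [-1.1 -2.3  4.8] q [-18.   31.1  88.8  -0.   59.9 -15.2]
shift cm [-0.33 -0.04 -0.64] turn -0.0018
pitch -42.6 slide 0.0015 dx 0.0110 score 47.3
pitch -42.6 slide 0.0016 dx 0.0115 score 47.3
pitch -66.0 slide 0.0261 dx 0.0001 score 46.0
```

```bash
cat > flip.py <<'E'
import sys;from h import *
from scipy.optimize import minimize
S=optics.get_image("side");T=optics.get_image("top");s=env.observe();Tx=s["tool_rot"][:,0];f=-Tx[:2]/np.linalg.norm(Tx[:2])
bar=s["position"]+[0,0,.027]
t=np.linspace(0,2*np.pi,72)
def fr(p):
    z=np.r_[f*np.cos(p),np.sin(p)];y=np.cross(z,[0,0,1.]);y/=np.linalg.norm(y)
    if p<-np.pi/2:y=-y
    return np.c_[np.cross(y,z),y,z]
Gs=[]
for im in(S,T):
    g=cv2.GaussianBlur(im["color"].astype(np.float32).mean(2),(0,0),.8)
    Gs.append(cv2.GaussianBlur(np.minimum(np.hypot(cv2.Sobel(g,cv2.CV_32F,1,0),cv2.Sobel(g,cv2.CV_32F,0,1)),60),(0,0),.9))
def parts(p,sl,dx,dz):
    R=fr(p);c=bar-.096*R[:,0]+sl*R[:,2]+dx*R[:,1]+[0,0,dz]
    ring=.062*(np.outer(np.cos(t),R[:,0])+np.outer(np.sin(t),R[:,1]))
    return c+.065*R[:,2]+ring, c-.060*R[:,2]+ring
def cost(v,pr=False):
    rim,base=parts(*v);q=np.array([proj(S,x) for x in base]);r=np.array([proj(S,x) for x in rim])
    # silhouette hull of cylinder edges in side view
    h=cv2.convexHull(np.vstack([q,r]).astype(np.float32))[:,0]
    L=np.vstack([np.linspace(a,b,max(2,int(np.hypot(*(b-a))*2)),endpoint=False) for a,b in zip(h,np.roll(h,-1,0))]+[q]).astype(np.float32)
    o=cv2.remap(Gs[0],L[:,:1],L[:,1:],cv2.INTER_LINEAR).mean()
    return -o+3e4*(v[1]-.015)**2+3e4*v[2]**2+3e4*v[3]**2
rs=[]
for p0 in range(int(sys.argv[1]),int(sys.argv[2])+1,5):
    x0=np.array([np.radians(p0),.015,0,0]);rs.append(minimize(cost,x0,method="Nelder-Mead",options=dict(initial_simplex=np.vstack([x0]+[x0+e for e in np.diag([.06,.005,.005,.005])]),maxiter=250)))
rs.sort(key=lambda r:r.fun)
for r in rs[:3]:
    rim,base=parts(*r.x);print("pitch %.1f s %.4f dx %.4f dz %.4f score %.1f"%(np.degrees(r.x[0]),*r.x[1:],-r.fun),"rim c",rim.mean(0).round(4),"base c",base.mean(0).round(4),"rim zmin %.4f"%rim[:,2].min())
for n in ("limb1","jug","knife"):
    for im,k in((S,"side"),(T,"top")): print(n,k,[((np.array(d["at"])*[512,384]).round(0).tolist(),round(d["score"],2),onz(im,d["at"],.02).round(3).tolist()) for d in spotter.look_for(im,n)[:4]])
E
python3 flip.py -95 -40
```

```text
pitch -96.3 s 0.0124 dx 0.0049 dz 0.0025 score 40.2 rim c [0.5409 0.052  0.0109] base c [0.5402 0.0383 0.1351] rim zmin 0.0041
pitch -95.8 s 0.0125 dx 0.0052 dz 0.0034 score 40.1 rim c [0.5406 0.0514 0.0107] base c [0.54   0.0388 0.1351] rim zmin 0.0045
pitch -50.2 s 0.0124 dx 0.0095 dz -0.0014 score 35.3 rim c [ 0.5324 -0.0272 -0.0469] base c [0.5363 0.0527 0.0491] rim zmin -0.0871
limb1 side []
limb1 top []
jug side [([231.0, 215.0], 0.82, [0.555, 0.094, 0.02]), ([239.0, 238.0], 0.53, [0.508, 0.001, 0.02])]
jug top [([242.0, 200.0], 0.7, [0.561, 0.063, 0.02])]
knife side [([344.0, 320.0], 0.97, [0.511, -0.358, 0.02]), ([234.0, 214.0], 0.71, [0.565, 0.09, 0.02])]
knife top [([362.0, 210.0], 0.8, [0.519, -0.362, 0.02])]
```

```bash

python3 -m crank '[0,0,0,-0.3,0, 0,0,0,-0.2,0, 3.2,0,0,0,0, 3.2,0,0,0,0, 3.2,0,0,0,0, 3.2,0,0,-0.2,0, 3.2,0,0,-0.1,0, 3.2,0,0,0,0]' 60
python3 go.py .541 -.056 .057 -2.7; python3 flip.py -95 -85
```

```text
time_s: 26.28
position: [0.5407, -0.05, 0.0566]
tool_rot: [[0.047, 0.999, 0.001], [0.999, -0.047, -0.0], [-0.0, 0.001, -1.0]]
ft_force: [-0.1, 0.3, 0.2]
grip_width: 0.0319
gripper_force: 0.0
t 26.28 pos [ 0.5407 -0.05    0.0566] yaw_y -2.67 grip 0.0319 F 0.0 ft [-0.1  0.3  0.2] q [-17.8  30.4  88.3  -0.   61.2 -15.1]
shift cm [-0.6   0.06 -0.04] turn 0.0005
pitch -95.5 s 0.0161 dx 0.0071 dz -0.0007 score 40.8 rim c [0.5382 0.0528 0.0111] base c [0.5376 0.0408 0.1355] rim zmin 0.0052
pitch -95.4 s 0.0162 dx 0.0070 dz -0.0008 score 40.8 rim c [0.5383 0.0526 0.0108] base c [0.5377 0.0409 0.1352] rim zmin 0.0050
pitch -95.4 s 0.0160 dx 0.0070 dz -0.0009 score 40.8 rim c [0.5382 0.0526 0.0108] base c [0.5377 0.0409 0.1352] rim zmin 0.0051
limb1 side []
limb1 top [([238.0, 202.0], 0.5, [0.555, 0.077, 0.02])]
jug side [([231.0, 217.0], 0.9, [0.551, 0.086, 0.02])]
jug top [([240.0, 203.0], 0.63, [0.551, 0.07, 0.02]), ([269.0, 147.0], 0.63, [0.751, -0.037, 0.02]), ([371.0, 220.0], 0.3, [0.485, -0.393, 0.02])]
knife side [([344.0, 321.0], 0.65, [0.508, -0.359, 0.02])]
knife top [([360.0, 208.0], 0.81, [0.529, -0.356, 0.02])]
```

```bash

python3 -m crank '[3.2,0,0,-1,0, 3.2,0,0,-3,0, 3.2,0,0,-4,0, 3.2,0,0,-4,0, 3.2,-3,-2,-2,0, 3.2,-4,-3,0,0, 3.2,-4,-3,0,0, 3.2,-2,-1,0,0]'
cat > stand.py <<'E'
import sys;from h import *
from scipy.optimize import minimize
S=optics.get_image("side");T=optics.get_image("top")
np.savez("im1.npz",**{k+c:v for k,im in(("T",T),("S",S)) for c,v in(("c",im["color"]),("K",im["intrinsics"]),("P",im["pose"]))})
t=np.linspace(0,2*np.pi,72)
Gs=[]
for im in(S,T):
    g=cv2.GaussianBlur(im["color"].astype(np.float32).mean(2),(0,0),.7)
    Gs.append(cv2.GaussianBlur(np.minimum(np.hypot(cv2.Sobel(g,cv2.CV_32F,1,0),cv2.Sobel(g,cv2.CV_32F,0,1)),60),(0,0),.8))
def parts(x,y,z,tx,ty):
    ax=np.array([tx,ty,1.]);ax/=np.linalg.norm(ax);u=np.cross([0,1.,0],ax);u/=np.linalg.norm(u);v=np.cross(ax,u)
    ring=.062*(np.outer(np.cos(t),u)+np.outer(np.sin(t),v));c=np.array([x,y,z]);return c+ring,c+.125*ax+ring
def cost(v):
    s=0
    for G,im in zip(Gs,(S,T)):
        rim,base=parts(*v);q=np.array([proj(im,x) for x in base]);r=np.array([proj(im,x) for x in rim])
        h=cv2.convexHull(np.vstack([q,r]).astype(np.float32))[:,0]
        L=np.vstack([np.linspace(a,b,max(2,int(np.hypot(*(b-a))*2)),endpoint=False) for a,b in zip(h,np.roll(h,-1,0))]+[q]).astype(np.float32)
        s-=cv2.remap(G,L[:,:1],L[:,1:],cv2.INTER_LINEAR).mean()
    return s+300*np.hypot(v[3],v[4])**2+3e3*(v[2]-Z0)**2
Z0=float(sys.argv[3]);rs=[]
for tx,ty in((0,0),(0,-.1),(0,.1),(.08,0),(-.08,0)):
    x0=np.array([float(sys.argv[1]),float(sys.argv[2]),Z0,tx,ty])
    for k in range(2):
        r=minimize(cost,x0,method="Nelder-Mead",options=dict(initial_simplex=np.vstack([x0]+[x0+e for e in np.diag([.006,.006,.006,.06,.06])]),maxiter=400));x0=r.x
    rs.append(r)
rs.sort(key=lambda r:r.fun)
for r in rs[:3]: print("rim c %s tilt x %.1f y %.1f deg score %.2f"%(r.x[:3].round(4),*np.degrees(r.x[3:]),-r.fun))
for n in ("limb1","jug_grip"):
    for im,k in((S,"side"),(T,"top")): print(n,k,[((np.array(d["at"])*[512,384]).round(0).tolist(),round(d["score"],2),onz(im,d["at"],.02).round(3).tolist()) for d in spotter.look_for(im,n)[:4]])
E
python3 go.py; python3 stand.py .54 .045 .003
```

```text
time_s: 27.35
position: [0.4527, -0.1645, 0.1976]
tool_rot: [[0.048, 0.999, 0.0], [0.999, -0.048, -0.001], [-0.001, 0.001, -1.0]]
ft_force: [0.5, 0.2, 0.0]
grip_width: 0.0321
gripper_force: 0.0
t 27.35 pos [ 0.4527 -0.1645  0.1976] yaw_y -2.73 grip 0.0321 F 0.0 ft [0.5 0.2 0. ] q [-34.1  15.6  86.2  -0.   78.2 -31.3]
rim c [0.5429 0.0551 0.0028] tilt x 0.2 y -0.1 deg score 101.20
rim c [0.5429 0.0554 0.0026] tilt x 0.2 y -0.2 deg score 101.20
rim c [0.5429 0.0552 0.0028] tilt x 0.3 y -0.2 deg score 101.20
limb1 side [([350.0, 339.0], 0.32, [0.483, -0.396, 0.02])]
limb1 top [([261.0, 214.0], 0.58, [0.511, -0.003, 0.02])]
jug_grip side [([232.0, 215.0], 0.65, [0.556, 0.09, 0.02])]
jug_grip top [([244.0, 205.0], 0.56, [0.543, 0.058, 0.02]), ([360.0, 207.0], 0.37, [0.53, -0.356, 0.02])]
```

```bash
python3 - <<'E'
import numpy as np
A=np.load("im0.npz")["Tc"].astype(int);B=np.load("im1.npz")["Tc"].astype(int)
print(B[166:240:2,212:288:2].mean(2).astype(int).tolist().__str__().replace("], [","\n"))
E
```

```text
[[147, 143, 147, 147, 150, 144, 148, 148, 147, 146, 153, 148, 147, 148, 148, 144, 146, 147, 146, 150, 148, 146, 145, 145, 146, 144, 148, 147, 147, 148, 147, 147, 142, 147, 143, 145, 142, 146
149, 149, 148, 149, 148, 151, 149, 143, 146, 149, 146, 146, 146, 146, 145, 148, 149, 147, 146, 146, 143, 147, 142, 146, 148, 147, 148, 145, 143, 142, 144, 119, 141, 145, 145, 144, 144, 145
143, 149, 149, 144, 149, 146, 146, 144, 148, 147, 151, 149, 148, 150, 147, 147, 149, 148, 146, 149, 147, 147, 142, 148, 82, 92, 60, 48, 51, 52, 53, 53, 86, 149, 149, 147, 149, 148
148, 151, 149, 147, 148, 147, 149, 148, 149, 150, 151, 147, 149, 144, 148, 149, 116, 95, 75, 52, 49, 49, 53, 55, 53, 55, 54, 55, 55, 54, 66, 54, 66, 145, 146, 147, 144, 146
145, 147, 150, 148, 150, 145, 149, 147, 148, 117, 90, 73, 52, 51, 53, 54, 54, 53, 55, 55, 55, 54, 55, 64, 54, 55, 57, 57, 65, 76, 77, 64, 52, 150, 146, 145, 142, 142
149, 143, 85, 93, 61, 50, 52, 52, 53, 54, 55, 55, 56, 55, 56, 56, 54, 58, 57, 58, 57, 65, 79, 65, 78, 55, 52, 53, 55, 53, 54, 57, 49, 145, 145, 150, 144, 147
150, 57, 53, 55, 55, 56, 56, 56, 55, 54, 58
[... 4417 characters left out ...]
3, 58, 77, 57, 64, 76, 64, 77, 54, 61, 54, 48, 139
145, 141, 141, 145, 91, 56, 80, 55, 56, 56, 54, 56, 54, 79, 54, 56, 54, 54, 55, 57, 67, 59, 64, 75, 66, 65, 54, 51, 55, 53, 52, 53, 54, 51, 51, 52, 49, 143
143, 145, 147, 142, 104, 55, 76, 55, 56, 55, 53, 55, 59, 65, 59, 63, 66, 75, 66, 53, 52, 56, 52, 54, 52, 54, 54, 54, 52, 52, 52, 51, 54, 57, 60, 71, 83, 142
139, 144, 141, 142, 122, 53, 65, 60, 74, 67, 75, 67, 52, 52, 57, 54, 55, 54, 54, 54, 53, 55, 53, 51, 51, 54, 57, 60, 74, 109, 93, 144, 150, 150, 149, 141, 143, 146
144, 143, 139, 144, 145, 54, 54, 59, 56, 55, 55, 55, 56, 55, 55, 52, 53, 53, 54, 58, 61, 76, 104, 94, 149, 150, 149, 149, 144, 144, 147, 143, 143, 147, 147, 142, 141, 144]]
```

```bash
python3 - <<'E'
from h import *
D=np.load("im1.npz");T=dict(color=D["Tc"],intrinsics=D["TK"],pose=D["TP"])
G=D["Tc"].astype(float).mean(2)[196:214,263:277]
w=(G-55).clip(0)*(G>130);v,u=np.mgrid[196:214,263:277];c=(w*u).sum()/w.sum()+.5,(w*v).sum()/w.sum()+.5
p=onz(T,(c[0]/512,c[1]/384),.1);a=np.array([.5429,.0551]);d=p[:2]-a;print(c,p,d,np.degrees(np.arctan2(*d[::-1])));print("bar",a+.096*d/np.linalg.norm(d),"yaw_y",np.degrees(np.arctan2(*d[::-1]))+90)
E
python3 go.py .539 -.041 .14 -2.7
```

```text
(np.float64(268.177913885425), np.float64(204.61736228269635)) [ 0.5381939 -0.0261091  0.1      ] [-0.0047061 -0.0812091] -93.31660454802115
bar [ 0.53734608 -0.04073921] yaw_y -3.3166045480211466
t 27.65 pos [ 0.4555 -0.1621  0.1966] yaw_y -2.62 grip 0.0316 F 0.0 ft [-0.5  0.   0.4] q [-33.7  15.8  86.    0.   78.2 -31. ]
shift cm [12.48  7.78  5.67] turn 0.0014
```

```bash

python3 -m crank '[3.4,2,1.3,0,0, 3.4,3,2,0,0, 3.4,3,2,0,0, 3.4,2.5,1.8,0,0, 3.4,1.6,0.6,0,0, 3.4,0,0,0,0, 3.4,0,0,0,0, 3.4,0,0,0,0]' 60
python3 go.py .538 -.045 .059 -3
```

```text
time_s: 28.32
position: [0.5375, -0.0453, 0.1963]
tool_rot: [[0.046, 0.999, -0.0], [0.999, -0.046, -0.0], [-0.0, -0.0, -1.0]]
ft_force: [0.6, -1.5, -0.1]
grip_width: 0.0339
gripper_force: 0.0
t 28.32 pos [ 0.5375 -0.0453  0.1963] yaw_y -2.62 grip 0.0339 F 0.0 ft [ 0.6 -1.5 -0.1] q [-17.4  21.4  77.5  -0.   81.1 -14.8]
shift cm [ 0.04  0.05 13.73] turn 0.0066
```

```bash

python3 -m crank '[3.4,0,0.05,3,0.007, 3.4,0,0,3.5,0, 3.4,0,0,3,0, 3.4,0,0,2,0, 3.4,0,0,1.2,0, 3.4,0,0,0.7,0, 3.4,0,0,0.3,0, 3.4,0,0,0,0]'
python3 go.py .538 -.045 .059 -3
```

```text
time_s: 28.98
position: [0.5381, -0.046, 0.0594]
tool_rot: [[0.054, 0.999, -0.0], [0.999, -0.054, -0.0], [-0.0, -0.0, -1.0]]
ft_force: [0.3, -0.8, 1.0]
grip_width: 0.0339
gripper_force: 0.0
t 28.98 pos [ 0.5381 -0.046   0.0594] yaw_y -3.11 grip 0.0339 F 0.0 ft [ 0.3 -0.8  1. ] q [-17.4  30.   88.6  -0.   61.4 -14.3]
shift cm [ 0.1  -0.02  0.04] turn -0.002
```

```bash

python3 -m crank '[2,0,0,0,0, 0,0,0,0,0, 0,0,0,0,0, 0,0,0,0,0, 0,0,0,0,0, 0,0,0,0,0, 0,0,0,-0.1,0, 0,0,0,-0.2,0]' 110
python3 -m crank '[0,0,0,-0.4,0, 0,0,0,-0.6,0, 0,0,0,-0.8,0, 0,0,0,-1,0, 0,0,0,-1.2,0, 0,0,0,-1.2,0, 0,0,0,-1.2,0, 0,0,0,-1.2,0]'
python3 go.py; python3 stand.py .543 .055 .08
```

```text
time_s: 29.65
position: [0.5381, -0.0454, 0.0625]
tool_rot: [[0.054, 0.999, -0.0], [0.999, -0.054, 0.0], [0.0, -0.0, -1.0]]
ft_force: [-0.3, -0.5, -0.6]
grip_width: 0.0139
gripper_force: 107.4
time_s: 30.32
position: [0.5382, -0.0455, 0.1399]
tool_rot: [[0.054, 0.999, 0.001], [0.999, -0.054, -0.0], [-0.0, 0.001, -1.0]]
ft_force: [-0.1, -0.8, -1.2]
grip_width: 0.0138
gripper_force: 107.5
t 30.32 pos [ 0.5382 -0.0455  0.1399] yaw_y -3.07 grip 0.0138 F 107.5 ft [-0.1 -0.8 -1.2] q [-17.4  24.4  82.7  -0.   72.8 -14.3]
rim c [0.5434 0.0541 0.0807] tilt x -0.1 y 0.4 deg score 94.35
rim c [0.5435 0.0542 0.0803] tilt x -0.1 y 0.4 deg score 94.35
rim c [0.5435 0.0542 0.0806] tilt x -0.1 y 0.4 deg score 94.35
limb1 side [([222.0, 219.0], 0.62, [0.524, 0.096, 0.02]), ([243.0, 234.0], 0.5, [0.529, 0.007, 0.02]), ([232.0, 223.0], 0.42, [0.536, 0.062, 0.02])]
limb1 top []
jug_grip side [([228.0, 194.0], 0.97, [0.612, 0.179, 0.02])]
jug_grip top [([235.0, 199.0], 0.82, [0.566, 0.087, 0.02])]
```

```bash

python3 -m crank '[0,0,0,-1.5,0, 0,0,0,-2,0, 0,0,0,-2,0, 0,0,0,-2,0, 0,0,0,-2,0, 0,0,0,-1.5,0, 0,0,0,-0.5,0.05, 0,0,0,0,0.1]'
python3 -m crank '[0,0,0,0,0.1, 0,0,0,0,0.1, 0,0,0,0,0.1, 0,0,0,0,0.1, 0,0,0,0,0.1, 0,0,0,0,0.1, 0,0,0,0,0, 0,0,0,0,0]'
python3 go.py .589 -.280 .26 -46
```

```text
time_s: 31.28
position: [0.5385, -0.0456, 0.2542]
tool_rot: [[0.204, 0.979, 0.002], [0.979, -0.204, -0.0], [-0.0, 0.002, -1.0]]
ft_force: [0.2, 0.3, -1.2]
grip_width: 0.0138
gripper_force: 107.6
time_s: 31.95
position: [0.538, -0.0454, 0.2527]
tool_rot: [[0.718, 0.696, -0.001], [0.696, -0.718, 0.0], [-0.001, -0.001, -1.0]]
ft_force: [-0.3, -0.1, -1.0]
grip_width: 0.0139
gripper_force: 107.6
t 31.95 pos [ 0.538  -0.0454  0.2527] yaw_y -45.87 grip 0.0139 F 107.6 ft [-0.3 -0.1 -1. ] q [-17.4  19.3  71.3  -0.   89.5  28.5]
shift cm [-12.67  20.39  -0.74] turn 0.0022
```

```bash

python3 -m crank '[0,-1,1.6,0,0, 0,-1.8,2.9,0,0, 0,-2,3.2,0,0, 0,-2,3.2,0,0, 0,-2,3.2,0,0, 0,-1.8,2.9,0,0, 0,-1.3,2.1,0,0, 0,-0.7,1.2,0,0]'
python3 -m crank '[0,0,0,1,0, 0,0,0,2,0, 0,0,0,3,0, 0,0,0,3,0, 0,0,0,2,0, 0,0,0,1,0, 0,0,0,0,0, 0,0,0,0,0]'
python3 go.py .589 -.280 .12 -46; python3 stand.py .661 -.211 .075
```

```text
time_s: 32.62
position: [0.5883, -0.2822, 0.252]
tool_rot: [[0.719, 0.695, -0.001], [0.695, -0.719, 0.0], [-0.001, -0.001, -1.0]]
ft_force: [0.5, 0.4, -0.5]
grip_width: 0.0138
gripper_force: 107.6
time_s: 33.28
position: [0.5887, -0.2793, 0.1339]
tool_rot: [[0.719, 0.695, 0.0], [0.695, -0.719, -0.0], [0.0, 0.001, -1.0]]
ft_force: [0.2, 0.4, -0.4]
grip_width: 0.014
gripper_force: 107.6
t 33.28 pos [ 0.5887 -0.2793  0.1339] yaw_y -45.97 grip 0.0140 F 107.6 ft [ 0.2  0.4 -0.4] q [-35.8  35.3  63.7   0.   80.9  10.2]
shift cm [-0.03  0.07  1.39] turn 0.0005
rim c [ 0.6632 -0.2075  0.0836] tilt x -1.3 y -0.7 deg score 84.63
rim c [ 0.6634 -0.2075  0.0835] tilt x -1.4 y -0.7 deg score 84.63
rim c [ 0.6634 -0.2076  0.0836] tilt x -1.5 y -0.5 deg score 84.61
limb1 side [([207.0, 217.0], 0.73, [0.496, 0.13, 0.02]), ([221.0, 209.0], 0.49, [0.552, 0.134, 0.02])]
limb1 top [([223.0, 205.0], 0.55, [0.546, 0.132, 0.02]), ([223.0, 188.0], 0.54, [0.606, 0.13, 0.02]), ([214.0, 203.0], 0.52, [0.552, 0.161, 0.02]), ([222.0, 216.0], 0.49, [0.508, 0.133, 0.02])]
jug_grip side [([331.0, 235.0], 0.93, [0.703, -0.156, 0.02])]
jug_grip top [([321.0, 166.0], 0.77, [0.68, -0.222, 0.02]), ([360.0, 201.0], 0.33, [0.551, -0.358, 0.02])]
```

```bash
python3 - <<'E'
from h import *
D=np.load("im1.npz");B=D["Tc"].astype(int)
print("cols 206..258 step1, rows 176..226 step 2")
for r in range(176,228,2): print(r,*["%3d"%x for x in B[r,206:258:1].mean(1)])
E
```

```text
cols 206..258 step1, rows 176..226 step 2
176 146 147 149 151 150 149 150 145 144 120  85  89  93  72  61  50  49  50  50  52  51  53  52  54  54  56  55  53  53  54  55  54  54  54  51  52  53  53  52  76  57  54  56  57  56  53  57  57  64  76  77  66
178 147 146 146 144 148 147 151  91  56  53  55  54  55  55  54  56  55  54  57  55  53  53  54  52  53  64  57  56  57  55  54  57  56  64  64  76  66  75  76  88  68  62  54  51  52  52  51  52  53  52  53  53
180 151 152 150 147 145 146 148 105  60  54  53  77  59  56  57  58  54  56  56  65  75  76  77  65  73  89  68  55  52  52  53  53  52  53  54  54  52  53  52  74  57  53  52  54  53  52  53  54  53  52  52  53
182 148 145 142 142 144 147 152 133  70  52  64  75  67  54  53  53  53  53  53  55  54  55  53  53  53  62  66  54  54  53  53  54  55  54  53  53  53  54  52  61  66  53  52  53  52  52  53  53  53  53  53  53
184 147 146 144 147 145 146 147 153  76  50  53  51  73  57  54  55  55  59  59  60  60  57  60  58  59  58  77  56  54  54  54  53  55  53  54  52  55  52  52  52  74  55  53  53  53  52  53  52  52  54  52  5
[... 3753 characters left out ...]
  74  64  62  73  75  64  51  49  48  74  54  49  48  48  53  60
222 145 146 144 142 143 145 148 148 104 100 114 106 112 111 110 110  96  74  54  51  60  73  66  75  65  74  65  62  54  49  50  64  52  49  51  50  50  51  51  52  51  50  50  51  51  64  52  50  49  72  75  67
224 147 144 143 143 143 143 145 146 150 128 109 112 103  95 101  87  54  74  57  52  53  53  52  52  53  51  52  53  53  52  51  77  57  50  52  52  51  52  51  52  53  52  50  51  51  59  47  57  93  82  76  76
226 146 147 145 143 146 145 147 148 147 146 129  99 120 106  73  51  51  78  57  54  52  52  53  53  53  53  52  53  50  52  51  62  65  53  51  52  51  53  50  52  50  50  51  54  55  55  77  95  89  86  83  82
```

```bash

python3 -m crank '[0,0,0,1.5,0, 0,0,0,2,0, 0,0,0,1.5,0, 0,0,0,0.9,0, 0,0,0,0.6,0, 0,0,0,0.3,0, 0,0,0,0,0, 0,0,0,0,0]'
python3 -m crank '[0,0,0,0.1,0, 0,0,0,0.1,0, 0,0,0,0.1,0, 0,0,0,0.1,0, 0,0,0,0,0, 0,0,0,0,0, 0,0,0,0,0, 0,0,0,0,0]'
python3 go.py .589 -.280 .0625 -46
```

```text
time_s: 34.25
position: [0.5888, -0.2793, 0.0661]
tool_rot: [[0.72, 0.694, 0.001], [0.694, -0.72, -0.001], [0.0, 0.001, -1.0]]
ft_force: [0.2, 0.1, -0.6]
grip_width: 0.0137
gripper_force: 107.6
time_s: 34.92
position: [0.5886, -0.2796, 0.0635]
tool_rot: [[0.72, 0.694, 0.002], [0.694, -0.72, -0.002], [-0.0, 0.002, -1.0]]
ft_force: [-4.9, 0.6, 10.9]
grip_width: 0.0139
gripper_force: 109.5
t 34.92 pos [ 0.5886 -0.2796  0.0635] yaw_y -46.05 grip 0.0139 F 109.5 ft [-4.9  0.6 10.9] q [-35.8  39.1  68.9  -0.   71.9  10.3]
shift cm [0.   0.05 0.1 ] turn -0.0009
```

```bash

python3 -m crank '[0,0,0,-0.15,0, 0,0,0,-0.1,0, 3.2,0,0,0,0, 3.2,0,0,0,0, 3.2,0,0,0,0, 3.2,0,0,0,0, 3.2,0,0,-0.5,0, 3.2,0,0,-1.5,0]'
python3 -m crank '[3.2,0,0,-3,0, 3.2,0,0,-4,0, 3.2,0,0,-4,0, 3.2,0,0,-3,0, 3.2,-3,0,0,0, 3.2,-4,0,0,0, 3.2,-3,0,0,0, 3.2,0,0,0,0]'
python3 go.py; python3 stand.py .661 -.21 .006
python3 - <<'E'
from h import *
D=np.load("im1.npz");B=D["Tc"].astype(int)
for r in range(182,230,2): print(r,*["%3d"%x for x in B[r,206:240:1].mean(1)])
E
```

```text
time_s: 35.58
position: [0.5875, -0.2785, 0.0822]
tool_rot: [[0.72, 0.694, -0.003], [0.694, -0.72, 0.002], [-0.001, -0.004, -1.0]]
ft_force: [-0.5, -0.4, -0.2]
grip_width: 0.032
gripper_force: 0.0
time_s: 36.25
position: [0.5131, -0.352, 0.2244]
tool_rot: [[0.723, 0.691, -0.001], [0.691, -0.723, -0.001], [-0.001, 0.0, -1.0]]
ft_force: [-0.0, -0.3, 0.1]
grip_width: 0.0321
gripper_force: 0.0
t 36.25 pos [ 0.5131 -0.352   0.2244] yaw_y -46.31 grip 0.0321 F 0.0 ft [-0.  -0.3  0.1] q [-45.3  28.8  60.5  -0.1  90.7   1. ]
rim c [ 0.6639 -0.208   0.0125] tilt x -2.2 y -1.0 deg score 90.76
rim c [ 0.6637 -0.2082  0.0127] tilt x -2.0 y -0.8 deg score 90.75
rim c [ 0.6637 -0.2083  0.0126] tilt x -2.0 y -0.8 deg score 90.75
limb1 side [([211.0, 218.0], 0.78, [0.503, 0.12, 0.02]), ([224.0, 210.0], 0.7, [0.554, 0.124, 0.02]), ([237.0, 201.0], 0.63, [0.609, 0.132, 0.02]), ([223.0, 218.0], 0.52, [0.531, 0.097, 0.02])]
limb1 top [([224.0, 188.0], 0.67, [0.606, 0.127, 0.02]), ([220.0, 204.0], 0.58, [0.549, 0.141, 0.02]), ([221.0, 215.0], 0.55, [0.511, 0.137, 0.02]), ([214.0, 203.0], 0.53, [0.552, 0.1
[... 2794 characters left out ...]

220 144 145 143 144 143 141 144 146 128 103 106 111 113 110 109 107 103  96  91  87  81  73  60  53  52  51  50  51  55  54  52  75  58  51
222 143 144 142 141 141 143 146 147 103  97 112 104 111 111 109 108  96  73  53  52  60  73  65  74  64  72  64  62  53  50  48  64  52  51
224 144 144 142 142 142 142 143 144 149 128 108 112 103  96 100  86  55  75  56  53  54  53  52  53  53  53  52  51  52  52  51  77  54  50
226 144 145 142 143 144 144 146 147 145 144 129  99 120 106  73  51  50  77  57  51  52  52  52  53  53  53  52  51  51  53  50  62  64  51
228 141 142 141 139 138 139 141 142 144 143 144 144 118 124  68  52  52  61  66  55  52  54  54  53  53  52  52  52  52  52  51  50  76  56
```

```bash
python3 - <<'E'
from h import *
D=np.load("im1.npz");B=D["Sc"].astype(int);S=dict(color=D["Sc"],intrinsics=D["SK"],pose=D["SP"]);T=dict(color=D["Tc"],intrinsics=D["TK"],pose=D["TP"])
for r in range(192,234,2): print(r,*["%3d"%x for x in B[r,196:250:1].mean(1)])
for c in((210.5,204),(214,203.5),(223,204.5),(236,204),(221.5,209),(212,188),(233.5,188),(214,223),(234,214.5)):
    p=onz(T,((c[0]+.5)/512,(c[1]+.5)/384),.014);q=p[:2]-[.5456,.0396];a=.127;l=np.array([[np.cos(a),np.sin(a)],[-np.sin(a),np.cos(a)]])@q
    print("top",c,p.round(3),"local",l.round(3),"side px",np.round(proj(S,p),1), "if z=.04",np.round(proj(S,onz(T,((c[0]+.5)/512,(c[1]+.5)/384),.04)),1))
E
```

```text
192 162 172 186 191 192 189 187 187 187 189 191 191 190 190 189 188 188 189 189 189 190 190 189 188 188 189 189 189 190 191 191 190 187 180 172 173 183 190 190 191 192 192 192 190 190 190 190 190 191 193 193 192 193 191
194 189 189 188 189 189 190 189 189 188 188 189 189 188 188 189 190 191 191 189 189 189 190 190 189 188 189 188 189 189 190 189 184 166 137 122 130 142 166 185 191 192 192 190 190 189 190 191 193 194 194 193 192 192 192
196 189 187 188 188 189 190 191 191 189 189 188 189 189 188 188 188 188 189 189 190 190 190 189 188 187 186 186 185 187 187 173 141 125 126 126 128 128 130 157 175 170 148 109  96 124 153 173 185 190 191 191 191 191 192
198 189 189 189 189 188 188 187 186 186 187 188 189 189 189 189 188 188 188 188 189 189 188 188 187 186 186 187 189 189 186 164 117  93  99 111 124 133 136 131 115  96  80  75  75  69  59  69  89 120 151 172 184 191 192
200 189 189 187 186 187 187 187 187 187 188 188 188 189 189 186 184 174 153 142 152 160 169 181 185 185 186 187 187 186 186 179 155 115  87  85  95 111 122 135 144 149 146 129 109  87  66  58  57  55  59  67 103 145 169

[... 3735 characters left out ...]
.5) [0.546 0.129 0.014] local [0.012 0.089] side px [220.7 211.8] if z=.04 [220.1 205.4]
top (236, 204) [0.547 0.083 0.014] local [0.007 0.043] side px [230.9 219.2] if z=.04 [230.3 212.6]
top (221.5, 209) [0.53  0.135 0.014] local [-0.003  0.096] side px [215.3 213.2] if z=.04 [214.6 206.8]
top (212, 188) [0.606 0.168 0.014] local [0.076 0.12 ] side px [228.3 197.8] if z=.04 [227.6 191.7]
top (233.5, 188) [0.605 0.091 0.014] local [0.065 0.044] side px [244.2 209.6] if z=.04 [243.5 203.3]
top (214, 223) [0.481 0.162 0.014] local [-0.048  0.129] side px [196.1 215.9] if z=.04 [195.6 209.4]
top (234, 214.5) [0.51  0.091 0.014] local [-0.029  0.055] side px [219.1 223.5] if z=.04 [218.4 216.8]
```

```bash
sed -e 's/^for tx,ty in.*/for tx,ty in((0,0),):/' -e 's/^for n in ("limb1".*/for n in ("knife_mid","tin","cast_boot","glue","sponge_block"):/' -e 's/300\*np.hypot(v\[3\],v\[4\])\*\*2/W*np.hypot(v[3],v[4])**2/' -e 's/3e3\*/WZ*/' stand.py > st2.py
for w in "3000,300000" "300,300000" "1e6,3000"; do sed "1i W,WZ=$w" st2.py > st3.py; python3 st3.py .661 -.21 .006 | grep -E "rim c"; done; python3 st3.py .661 -.21 .006 | grep -v rim; python3 go.py
```

```text
rim c [ 0.6637 -0.2088  0.0064] tilt x -0.3 y 0.0 deg score 89.72
rim c [ 0.665  -0.2082  0.0065] tilt x -1.7 y -0.7 deg score 90.34
rim c [ 0.6618 -0.2097  0.0111] tilt x 0.0 y -0.0 deg score 90.23
knife_mid side [([345.0, 320.0], 0.79, [0.513, -0.359, 0.02])]
knife_mid top [([360.0, 199.0], 0.77, [0.561, -0.357, 0.02])]
tin side [([285.0, 284.0], 0.64, [0.488, -0.196, 0.02])]
tin top [([317.0, 221.0], 0.88, [0.483, -0.203, 0.02])]
cast_boot side [([308.0, 203.0], 0.86, [0.763, -0.017, 0.02])]
cast_boot top [([269.0, 151.0], 0.86, [0.738, -0.035, 0.02]), ([250.0, 206.0], 0.2, [0.541, 0.035, 0.02])]
glue side [([168.0, 234.0], 0.73, [0.374, 0.143, 0.02])]
glue top [([229.0, 260.0], 0.61, [0.353, 0.112, 0.02]), ([251.0, 206.0], 0.38, [0.542, 0.031, 0.02])]
sponge_block side [([207.0, 276.0], 0.93, [0.362, -0.053, 0.02]), ([176.0, 175.0], 0.56, [0.55, 0.373, 0.02]), ([225.0, 216.0], 0.31, [0.539, 0.098, 0.02])]
sponge_block top []
t 38.95 pos [ 0.5164 -0.3485  0.2238] yaw_y -46.04 grip 0.0321 F 0.0 ft [ 0.7 -0.5 -0.3] q [-44.9  28.9  60.4   0.   90.7   1.2]
```

```bash
python3 -c "
from rig import env
print(env.close_job())"
```

```text
the job is handed in; nothing more can be done
None
```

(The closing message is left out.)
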